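# Sweep the loose port caps through the gate into the collecting slot

## Task

Three loose screw caps lie on the deck of the cap collector beside the cell separator: with the outside of the fingertips, gently push them across the deck one at a time through the gate in its low wall, so that each drops into the slot behind before the next one enters the gate. Only push: do not pinch, lift or press hard on the caps, and do not disturb the black valve knob on the deck or the jar and the paper roll beside the collector. Finish with all three caps down in the slot.

Things in the scene. Friction and masses are not known exactly. Their poses are not given: they have to be found in the camera images.
- collector: Grey cap collector, a fixed box 232 mm (x) by 292 mm (y). Origin on the table under its working area; z up, +x is the way through the gate. Its flat deck lies 85 mm above the table, x -120 to +40, y -140 to +140 mm. The near end (x -120) has no rim; along both sides (y = +-140) a rim 6 mm thick stands 8 mm above the deck
- gate (a point): Middle of the gate on the deck surface, at collector x 38, y 0; axes as the collector's. The gate is a 44 mm wide gap, centred on y = 0, in a steel wall 4 mm thick (x 36 to 40) and 22 mm high that otherwise crosses the whole deck; the gap's ends are rounded posts 6 mm thick
- slot (a point): Middle of the slot's mouth at deck height, at collector x 70, y 0; axes as the collector's. The deck ends at the wall's far face, x 40; the slot is x 40 to 100, y -60 to +60 mm, 80 mm deep. A cap tips in by itself once its centre is past x 40. Beyond it an end wall (x 100 to 112) rises 10 mm above the deck
- cap0: Loose white screw cap, a round disc 34 mm in diameter (fine ribs to 36 mm) and 14 mm high, about 15 g, lying flat on the deck in front of the gate wall; origin at its centre, 7 mm above what it lies on; z along its axis. All three caps are alike; any order will do
- cap1: Loose white screw cap, a round disc 34 mm in diameter (fine ribs to 36 mm) and 14 mm high, about 15 g, lying flat on the deck in front of the gate wall; origin at its centre, 7 mm above what it lies on; z along its axis. All three caps are alike; any order will do
- cap2: Loose white screw cap, a round disc 34 mm in diameter (fine ribs to 36 mm) and 14 mm high, about 15 g, lying flat on the deck in front of the gate wall; origin at its centre, 7 mm above what it lies on; z along its axis. All three caps are alike; any order will do
- valve_knob: Bystander: black valve knob 34 mm in diameter at its foot and 42 mm high, standing loose near the right-hand near corner of the deck (collector -x, -y); origin at the centre of its underside
- jar: Bystander: closed clear jar, 52 mm in diameter, 75 mm high, on the table beside the collector's +y side; origin at the centre of its underside
- roll: Bystander: paper-coloured ring, 80 mm outside, 52 mm inside, 20 mm high, flat on the table beside the collector's -y side; origin at the centre of its underside
Things that resemble listed ones, but are neither listed nor needed, are in the scene too. What is shaped like the cap2 but orange is not meant. What is shaped like the cap0 but yellow is not meant.

How it is judged:
By the outcome, as a careful person would: the job done as asked, in the order asked, and still so for the second after the job is handed in, with the robot touching nothing.
It also fails if it takes over 72 s, if anything falls off the work surface, if the arm or the gripper's body presses on something with over 40 N, if the wrist force passes 120 N, or if a joint passes its speed limit or range.

## Robot

A 6-joint arm with a two-finger parallel gripper is mounted at the origin on the work surface. World frame = base frame: x ahead of the robot, y to its left, z up, the work surface at z = 0. Lengths are in m, angles in rad, forces in N, time in s.
With the tool pointing down it reaches from about 0.35 to 0.975 m from the base axis. Payload 4.9 kg.
Tool frame: the origin (TCP) lies on the centre line of the jaws, within the pads' length; the fingertips stand 22 mm ahead of it and the grasp point (between the pads) lies 3 mm ahead of it (arm.tip_extent is the distance from the TCP to the fingertips, in m); x points along the fingers, y is the direction in which the jaws open and shut, and the axes are right-handed (so a half turn about x gives the same grasp; the last joint's range is limited). The gripper opens to 85 mm and grips with 20 to 120 N. Pads are 22 mm wide; open, the fingers measure 114 mm over their backs; the gripper's body (76 mm by 85 mm) begins 54 mm behind the grasp point. The pads swing forward as they close: fully open they stand 13 mm farther back than shut.
Start: joints at [1.072, 0.053, 1.613, -0, 1.476, -0.119], TCP at [0.232, 0.58, 0.218] pointing down, gripper open.
Joint ranges: [-3.01, 3.01], [-1.01, 2.22], [0.06, 2.58], [-1.02, 4.17], [0.09, 2.62], [-3.14, 3.14]. Speed limits (rad/s): [2.57, 2.57, 3.14, 3.14, 3.14, 3.14].

## Interface

Orientations are given as [roll, pitch, yaw] about the fixed x, y, z axes, in that order (R = Rz(yaw) Ry(pitch) Rx(roll)).
In Python, from cell import arm gives the robot as it stands. The module is installed in compiled form; this text tells all that it offers.
- The arm moves only by the shell command python3 -m crank 'ROWS' [OPENING] [FORCE]. ROWS is JSON, a list of rows, each an object of numbers: "tx", "ty", "tz": the shift along the tool's x, y, z in mm; "yaw": the turn about the tool's x in degrees. In form: [{"tx": .., "ty": .., "tz": .., "yaw": ..}, ...]. A call has 1 to 5 rows; each row is the pose to reach, as a shift and turn from the pose commanded when the call began, along the tool's axes at that moment; what a row does not reach only later rows make up. A row lasts 1/12 s, in which the tool goes at most 41.7 mm and 7.16 degrees, less where a joint would pass 70% of its speed; a pose out of reach is approached as far as the arm can. A call with a gripper value outside its range is refused whole. OPENING is the closure in counts, from 0 (fully open) to 255 (shut), set as the call begins (- or left out, the last holds). The fingers move at their own pace and stop on an object; FORCE is the grip in N (left out, the last holds). Time passes only in rows, so rows that repeat a pose let the fingers close. It gives the time, the measured TCP pose, the force and the opening at its end, in the units of the state.
- arm.state(): the state, without advancing time (a new reading comes with each control period).
- arm.get_image(name): name is "scene" or "top" or "wrist"; returns a dict with "img" (400x640x3 uint8, blue, green, red), "depth" (400x640 float32, m along the optical axis (not along the pixel's ray), 0 where there is no reading), "K" (3x3 intrinsics, pixels), "k1" (the pictures are not rectified: a ray, as slopes to the right and down, at radius r is drawn at 1 + k1 r^2 times it, then the intrinsics apply), "R" (3x3) and "t" (3): a world point X has camera coordinates R X + t. Camera axes: x right, y down, z forward; pixel columns grow to the right and rows downward; lengths in m; the calibration is good to about 2 mm. A picture is of the moment at which its call begins.
- arm.close_job(): hands the job in, once; it reports no verdict.
The state is a dict: "time": time; "joints": joint angles; "joint_vel": joint speeds; "effort": joint torques, N m; "ee_pos": TCP position; "eef_rot": TCP orientation; "contact_force": force on the tool from outside, world axes, zero at the start; "torque": the same for the moment, N m; "width": finger opening in m.
Only numpy, scipy, OpenCV 4.12 (cv2) and the standard library are available. Lean on these libraries where they do the work, as an engineer would, in place of code of your own. Each camera call takes 0.05 s, during which the arm holds its last target.

## Working session

There is one attempt and no reset: what is moved stays moved. The work goes in short steps, Python scripts to look and compute and a shell command to move; the robot and the scene stay as the last step left them, time stands still between calls to the robot, and variables do not carry over. Pictures are saved under pics/ and viewed, and the job is handed in when it is done.

```bash
mkdir -p pics; python3 - <<'E'
from cell import arm
import cv2,pickle
s=arm.state();print(s['time'],s['ee_pos'],s['eef_rot'],s['width'],arm.tip_extent)
for n in ('scene','top'):
    d=arm.get_image(n);cv2.imwrite(f'pics/{n}0.png',d['img']);pickle.dump(d,open(f'{n}0.pkl','wb'))
    print(n,d['K'].tolist(),d['k1'],d['R'].tolist(),d['t'])
E
```

```text
0.0 [0.23140223 0.57989232 0.21626269] [-1.68043259  1.56875491 -2.06022644] 0.08554746552300481 0.022
scene [[499.7391778604723, 0.0, 320.7776834522042], [0.0, 499.7391778604723, 204.85861295758372], [0.0, 0.0, 1.0]] -0.03125235364671586 [[0.20830948066801722, 0.9780581704374013, -0.0030619445559409665], [0.8520447729810169, -0.1830061855689141, -0.49043698971350413], [-0.48023625966762273, 0.09955376077355857, -0.8714712752674596]] [-0.14783971 -0.41618695  1.25089006]
top [[396.24786980097196, 0.0, 324.86935094640177], [0.0, 396.24786980097196, 196.34624107256465], [0.0, 0.0, 1.0]] 0.012518253643700829 [[0.0011989047604599819, -0.9998607455640441, 0.016644882321284984], [-0.9916841017122208, -0.0033308096712047065, -0.12865282009408138], [0.12869034555319686, -0.016352222694431724, -0.9915499986255615]] [0.04572136 0.55765307 0.95392449]
```

View pics/scene0.png

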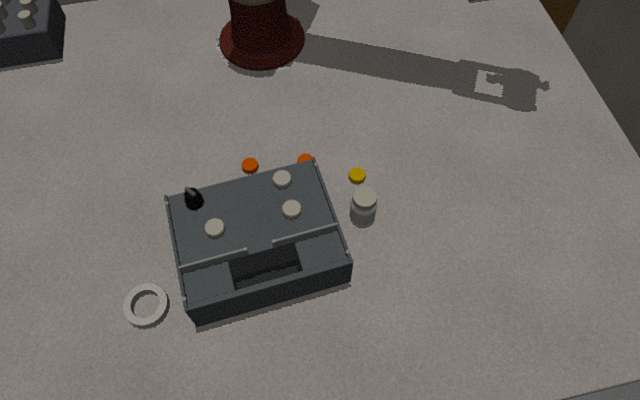

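View pics/top0.png

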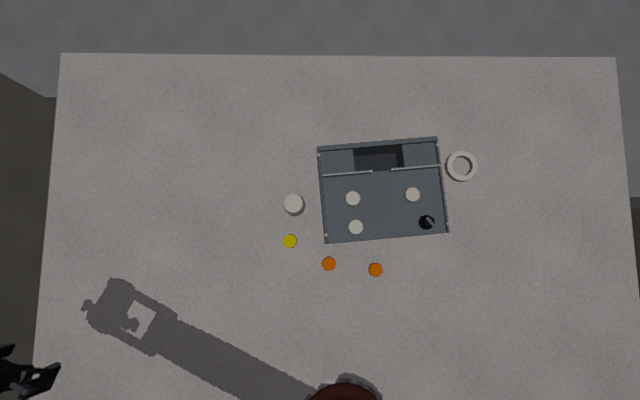

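The scene view shows the collector with its gate facing away from the robot. The caps in it are at about (282,179), (291,209) and (214,228). In the top view they are at about (353,198), (356,227) and (413,195), the knob is at (426,222), the jar at (293,204) and the roll at (461,166). The orange and yellow discs are decoys lying on the table.

```bash
cat > h.py <<'E'
import numpy as np,cv2,pickle
def ray(d,uv):
    K=d['K'];p=np.array([(uv[0]-K[0,2])/K[0,0],(uv[1]-K[1,2])/K[1,1]]);q=p.copy()
    for _ in range(10): q=p/(1+d['k1']*(q@q))
    R=np.array(d['R']);t=np.array(d['t'])
    return -R.T@t, R.T@np.array([q[0],q[1],1])
def onz(d,uv,z):
    c,r=ray(d,uv);return c+r*(z-c[2])/r[2]
def proj(d,X):
    p=np.array(d['R'])@X+d['t'];s=p[:2]/p[2];s=s*(1+d['k1']*(s@s));K=d['K']
    return np.array([K[0,0]*s[0]+K[0,2],K[1,1]*s[1]+K[1,2]])
def white(d,thr=125):
    im=d['img'].astype(int);hsv=cv2.cvtColor(d['img'],cv2.COLOR_BGR2HSV)
    return hsv
E
python3 - <<'E'
from h import *
for n,b in (('top',(280,120,500,260)),('scene',(110,140,390,340))):
    d=pickle.load(open(n+'0.pkl','rb'));x0,y0,x1,y1=b
    c=d['img'][y0:y1,x0:x1];f=800/(x1-x0) if n=='top' else 800/(x1-x0)
    c=cv2.resize(c,None,fx=f,fy=f,interpolation=cv2.INTER_CUBIC);c=cv2.convertScaleAbs(c,alpha=1.5);cv2.imwrite(f'pics/{n}z.png',c);print(c.shape,f)
E
```

```text
(509, 800, 3) 3.6363636363636362
(571, 800, 3) 2.857142857142857
```

View pics/topz.png

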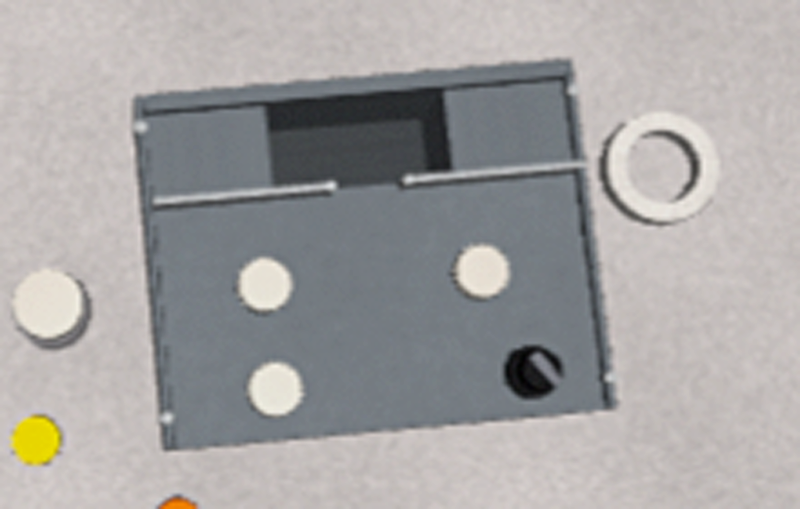

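View pics/scenez.png

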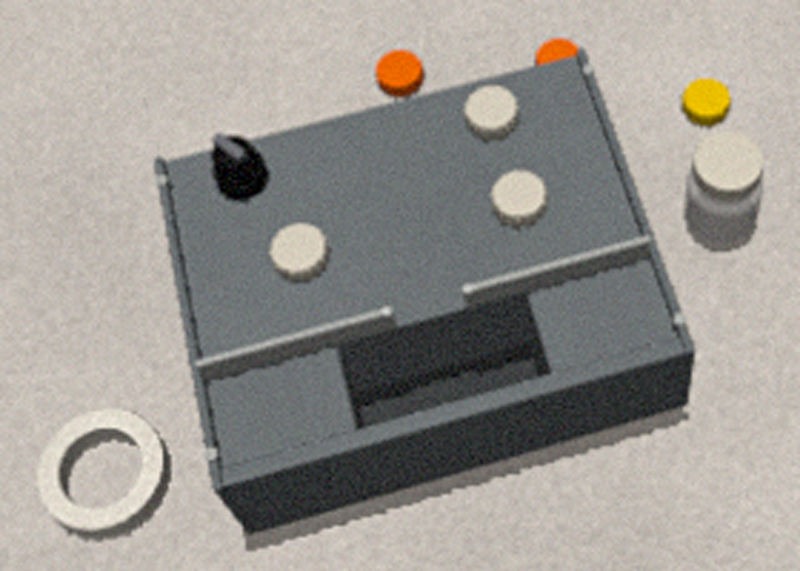

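```bash
cat >> h.py <<'E'
def caps(d,z=0.099,roi=None):
    hsv=cv2.cvtColor(d['img'],cv2.COLOR_BGR2HSV)
    m=((hsv[...,2]>140)&(hsv[...,1]<60)).astype(np.uint8)
    k,l,st,ce=cv2.connectedComponentsWithStats(m)
    out=[]
    for i in range(1,k):
        if 60<st[i,4]<1500 :
            out.append((ce[i],st[i],onz(d,ce[i],z)))
    return out
E
python3 - <<'E'
from h import *
D={n:pickle.load(open(n+'0.pkl','rb')) for n in('top','scene')}
pts={'top':((280,120),3.63636,{'L':(333,187),'R':(407,181),'wallL':(155,202),'wallR':(585,165),'farL':(137,100),'farR':(571,62),'nearL':(166,448),'nearR':(615,406)}),
'scene':((110,140),2.857143,{'R':(389,313),'L':(468,291),'wallR':(199,363),'wallL':(649,240),'farR':(219,484),'farL':(692,347),'nearL':(581,52),'nearR':(161,163)})}
zz=dict(L=.107,R=.107,wallL=.107,wallR=.107,farL=.095,farR=.095,nearL=.093,nearR=.093)
for n,(o,f,p) in pts.items():
    d=D[n];W={}
    for k,(u,v) in p.items():
        W[k]=onz(d,((u+.5)/f-.5+o[0],(v+.5)/f-.5+o[1]),zz[k]);print(n,k,W[k].round(4))
    for a,b in(('L','R'),('wallL','wallR'),('farL','farR'),('nearL','nearR')):
        e=W[a]-W[b];print(a,b,np.linalg.norm(e).round(4),'x-yaw deg',np.degrees(np.arctan2(-e[0],e[1])).round(2),((W[a]+W[b])/2).round(4))
    for c in caps(d): print(c[0].round(1),c[1][2:],c[2].round(4))
E
```

```text
top L [ 0.6083 -0.0602  0.107 ]
top R [ 0.6124 -0.108   0.107 ]
top wallL [0.598  0.0543 0.107 ]
top wallR [ 0.6234 -0.2234  0.107 ]
top farL [0.6681 0.0661 0.095 ]
top farR [ 0.6952 -0.2204  0.095 ]
top nearL [0.4415 0.0468 0.093 ]
top nearR [ 0.4688 -0.2413  0.093 ]
L R 0.048 x-yaw deg 4.94 [ 0.6104 -0.0841  0.107 ]
wallL wallR 0.2788 x-yaw deg 5.23 [ 0.6107 -0.0845  0.107 ]
farL farR 0.2878 x-yaw deg 5.42 [ 0.6816 -0.0771  0.095 ]
nearL nearR 0.2895 x-yaw deg 5.41 [ 0.4552 -0.0973  0.093 ]
[462.4 165.2] [ 30  29 352] [ 0.625  -0.2779  0.099 ]
[412.2 194. ] [ 13  13 135] [ 0.5555 -0.1568  0.099 ]
[352.4 197.8] [ 14  14 139] [ 0.5462 -0.0164  0.099 ]
[292.6 202.8] [ 18  19 263] [0.534  0.1231 0.099 ]
[355.4 226.6] [ 14  14 144] [ 0.479  -0.0227  0.099 ]
scene R [ 0.6152 -0.1102  0.107 ]
scene L [ 0.6107 -0.0617  0.107 ]
scene wallR [ 0.6237 -0.224   0.107 ]
scene wallL [0.6    0.0524 0.107 ]
scene farR [ 0.6952 -0.2209  0.095 ]
scene farL [0.6695 0.0632 0.095 ]
scene nearL [0.4449 0.0415 0.093 ]
scene nearR [ 0.4726 -0.241   0.093 ]
L R 0.0487 x-yaw deg 5.21 [ 0.6129 -0.0859  0.107 ]
wallL wallR 0.2774 x-yaw deg 4.92 [ 0.6119 -0.0858  0.107 ]
farL farR 0.2852 x-yaw deg 5.18 [ 0.6823 -0.0789  0.095 ]
nearL nearR 0.2838 x-yaw deg 5.6 [ 0.4588 -0.0998  0.093 ]
[281.5 177.4] [ 16  13 129] [ 0.4797 -0.0257  0.099 ]
[364.6 196.1] [ 24  20 264] [0.5516 0.1157 0.099 ]
[291.3 207.6] [ 17  14 161] [ 0.547  -0.0193  0.099 ]
[213.8 226.5] [ 17  15 158] [ 0.5559 -0.1602  0.099 ]
[144.5 303.5] [ 45  42 728] [ 0.6732 -0.2865  0.099 ]
```

```bash
cat >> h.py <<'E'
from scipy.spatial.transform import Rotation as Ro
PSI=np.radians(5.2);G=np.array([.6115,-.085]);EX=np.array([np.cos(PSI),np.sin(PSI)]);EY=np.array([-np.sin(PSI),np.cos(PSI)])
def c2w(x,y): return G+EX*(x-38)/1000+EY*y/1000
def w2c(p): r=np.array(p[:2])-G;return np.array([r@EX*1000+38,r@EY*1000])
def tool(s): return Ro.from_euler('xyz',s['eef_rot']).as_matrix()
def plan(s,x,y,z):
    "shift in tool axes (mm) to collector x,y(mm), world TCP z(m)"
    R=tool(s);return (R.T@(np.append(c2w(x,y),z)-s['ee_pos'])*1000).round(1)
def where(s):
    R=tool(s);print('t',round(s['time'],2),'coll',w2c(s['ee_pos']).round(1),'z',s['ee_pos'][2].round(4),'F',np.array(s['contact_force']).round(2),'w',round(s['width'],4),
     'toolz in coll deg',np.degrees(np.arctan2(R[:2,2]@EY,R[:2,2]@EX)).round(2),'tilt',np.degrees(np.arccos(-R[2,0])).round(2))
E
python3 - <<'E'
from h import *
from cell import arm
s=arm.state();where(s);R=tool(s);print(R.round(3));print(plan(s,-20,110,.218))
d=pickle.load(open('top0.pkl','rb'));print('knob',w2c(onz(d,(280+530/3.636,120+372/3.636),.105)))
for p in((.5466,-.0178),(.4794,-.0242),(.5557,-.1585)):print(w2c(p).round(1))
E
```

```text
t 0.1 coll [-280.3  696.7] z 0.2164 F [-0.37  0.54 -0.02] w 0.0853 toolz in coll deg -26.96 tilt 0.1
[[-0.001  0.371  0.929]
 [-0.002  0.929 -0.371]
 [-1.    -0.002 -0.   ]]
[  -1.  -404.9  497.9]
knob [-93.17982149 -88.41810924]
[-20.5  72.8]
[-88.   72.5]
[-24.2 -68.1]
```

```bash
cat > w.py <<'E'
import sys
from h import *
from cell import arm
s=arm.state();where(s)
if len(sys.argv)>3: print('plan tx ty tz',plan(s,*map(float,sys.argv[1:4])))
E
python3 -m crank '[{"ty":-25,"tz":30,"yaw":-7},{"ty":-50,"tz":60,"yaw":-14},{"ty":-75,"tz":90,"yaw":-21},{"ty":-100,"tz":120,"yaw":-27},{"ty":-120,"tz":145,"yaw":-27}]' 255 20; python3 w.py -20 112 .2
```

```text
t 0.1 coll [-280.3  696.7] z 0.2164 F [-0.37  0.54 -0.02] w 0.0853 toolz in coll deg -26.96 tilt 0.1
plan tx ty tz [  17.  -403.1  497. ]validation failed for argument at $[0]...
```

```bash
python3 -m crank '[{"tx":0,"ty":-25,"tz":30,"yaw":-7},{"tx":0,"ty":-50,"tz":60,"yaw":-14},{"tx":0,"ty":-75,"tz":90,"yaw":-21},{"tx":0,"ty":-100,"tz":120,"yaw":-27},{"tx":0,"ty":-120,"tz":145,"yaw":-27}]' 255 20; python3 w.py -20 112 .2
```

```text
time: 0.52
ee_pos: [0.3223, 0.4129, 0.2168]
eef_rot: [-2.005, 1.57, -1.91]
contact_force: [0.7, 1.0, -0.3]
width: 0.0257
t 0.52 coll [-204.9  522.1] z 0.2168 F [ 0.65  0.98 -0.26] w 0.0257 toolz in coll deg 0.24 tilt 0.07
plan tx ty tz [  17.2 -410.8  183.2]
```

```bash
python3 -m crank '[{"tx":0,"ty":-37,"tz":15,"yaw":0},{"tx":0,"ty":-74,"tz":30,"yaw":0},{"tx":0,"ty":-111,"tz":45,"yaw":0},{"tx":0,"ty":-148,"tz":60,"yaw":0},{"tx":0,"ty":-185,"tz":75,"yaw":0}]' ; python3 -m crank '[{"tx":0,"ty":-37,"tz":15,"yaw":0},{"tx":0,"ty":-74,"tz":30,"yaw":0},{"tx":0,"ty":-111,"tz":45,"yaw":0},{"tx":0,"ty":-148,"tz":60,"yaw":0},{"tx":0,"ty":-148,"tz":60,"yaw":0}]'; python3 w.py -20 112 .2
```

```text
time: 0.93
ee_pos: [0.4136, 0.236, 0.2171]
eef_rot: [-2.858, 1.571, -2.766]
contact_force: [1.1, -0.1, 0.4]
width: -0.0003
time: 1.35
ee_pos: [0.4886, 0.0905, 0.2171]
eef_rot: [-1.523, 1.568, -1.439]
contact_force: [0.1, 0.1, -0.4]
width: 0.0001
t 1.35 coll [-68.5 185.9] z 0.2171 F [ 0.08  0.15 -0.36] w 0.0001 toolz in coll deg -0.38 tilt 0.15
plan tx ty tz [ 17.3 -73.6  49. ]
```

```bash
python3 -m crank '[{"tx":10,"ty":-25,"tz":16,"yaw":0},{"tx":20,"ty":-50,"tz":33,"yaw":0},{"tx":40,"ty":-74,"tz":49,"yaw":0},{"tx":40,"ty":-74,"tz":49,"yaw":0}]'; python3 w.py -20 112 .12; python3 - <<'E'
from h import *
from cell import arm
for n in('scene','top','wrist'):
    d=arm.get_image(n);pickle.dump(d,open(n+'1.pkl','wb'));cv2.imwrite(f'pics/{n}1.png',d['img'])
d=pickle.load(open('scene1.pkl','rb'));c=cv2.resize(d['img'][80:300,200:420],None,fx=2.7,fy=2.7,interpolation=cv2.INTER_CUBIC)
cv2.imwrite('pics/scene1z.png',cv2.convertScaleAbs(c,alpha=1.6))
E
```

```text
time: 1.68
ee_pos: [0.5419, 0.0239, 0.1729]
eef_rot: [-3.097, 1.565, -3.009]
contact_force: [-1.3, 0.6, -1.6]
width: 0.0
t 1.68 coll [-21.5 114.8] z 0.1729 F [-1.25  0.62 -1.6 ] w 0.0 toolz in coll deg -0.17 tilt 0.35
plan tx ty tz [52.9 -2.8  1.8]
```

View pics/scene1z.png

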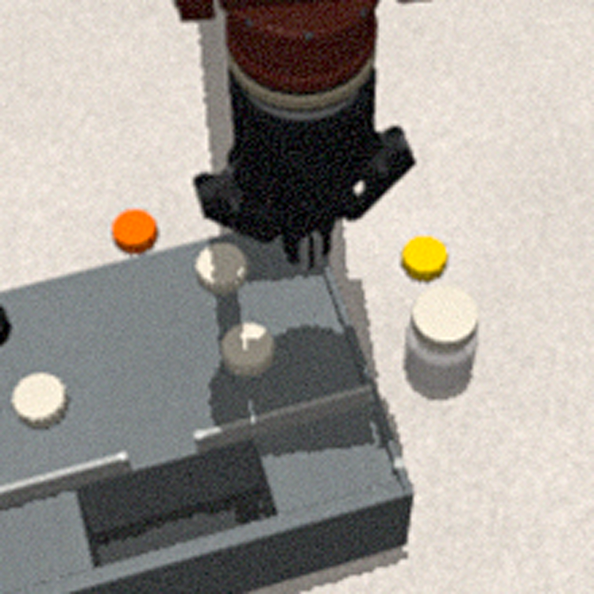

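View pics/wrist1.png

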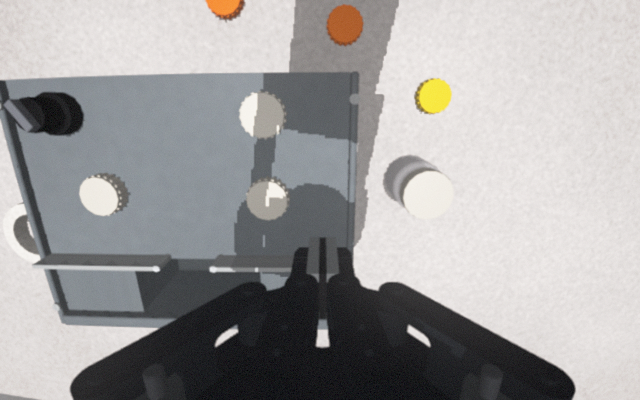

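The closed fingers are at about (310,250) in the zoomed scene view, beyond the two left-hand caps. The wrist view puts the fingertips at about (325,240). Next I'll measure the fingertip height with depth.

```bash
python3 - <<'E'
from h import *
from cell import arm
s=arm.state();where(s)
for n,roi in(('wrist',(285,232,365,300)),('scene',(300,155,330,185))):
    d=pickle.load(open(n+'1.pkl','rb'));x0,y0,x1,y1=roi
    P=[]
    for v in range(y0,y1):
        for u in range(x0,x1):
            z=d['depth'][v,u]
            if z>0 and d['img'][v,u].max()<75:
                c,r=ray(d,(u,v));P.append(c+r*z)
    P=np.array(P);T=(P-s['ee_pos'])@tool(s)*1000
    T=T[(abs(T[:,1])<40)&(abs(T[:,2])<30)&(T[:,0]<45)]
    print(n,len(T),'max tx',np.percentile(T[:,0],[50,90,97,99,100]).round(1))
    for lo in range(-30,40,5):
        q=T[(T[:,0]>=lo)&(T[:,0]<lo+5)]
        if len(q)>3: print(lo,len(q),'ty',np.percentile(q[:,1],[3,97]).round(1),'tz',np.percentile(q[:,2],[3,97]).round(1))
E
```

```text
t 1.83 coll [-21.3 118. ] z 0.1769 F [-1.04 -0.37  0.31] w 0.0003 toolz in coll deg 0.02 tilt 0.1
wrist 2922 max tx [-55.3 -27.3 -21.5 -19.1 -15. ]
-30 180 ty [-14.1  11.9] tz [-12.5  -7.6]
-25 157 ty [-13.8  11.3] tz [-12.5  -7.7]
-20 52 ty [-12.2  10.4] tz [-12.6  -7.8]
scene 509 max tx [-57.6 -23.9 -18.4 -16.  -10.6]
-30 26 ty [-17.5   6.7] tz [-5.5 10.9]
-25 29 ty [-17.6   8.1] tz [-2.  10.8]
-20 23 ty [-14.9   6.3] tz [ 5.7 11.6]
```

```bash
python3 - <<'E'
from h import *
from cell import arm
s=arm.state()
for n,roi in(('wrist',(270,200,380,300)),('scene',(295,145,335,205))):
    d=pickle.load(open(n+'1.pkl','rb'));x0,y0,x1,y1=roi
    P=[];C=[]
    for v in range(y0,y1):
        for u in range(x0,x1):
            z=d['depth'][v,u]
            if z>0:
                c,r=ray(d,(u,v));P.append(c+r*z);C.append((u,v,d['img'][v,u].max(),z))
    P=np.array(P);C=np.array(C);print('camera', (ray(d,(320,200))[0]))
    T=(P-s['ee_pos'])@tool(s)*1000
    k=(abs(T[:,1])<40)&(abs(T[:,2])<30)&(T[:,0]<45)
    T=T[k];C=C[k]
    print(n,len(T),np.percentile(T[:,0],[50,90,97,99,100]).round(1))
    for lo in range(-40,45,5):
        q=T[(T[:,0]>=lo)&(T[:,0]<lo+5)]
        if len(q)>3: print(lo,len(q),'ty',np.percentile(q[:,1],[3,97]).round(1),'tz',np.percentile(q[:,2],[3,97]).round(1))
    i=np.argsort(-T[:,0])[:4];print(C[i],T[i].round(1))
    u,v=(322,262) if n=='wrist' else (314,175)
    print(d['depth'][v-4:v+5:2,u-6:u+7:3].round(3))
E
```

```text
camera [0.4655029  0.01911028 0.33185785]
wrist 4176 [-50.2 -25.7 -19.9 -17.3 -14.3]
-40 349 ty [-13.8  11.8] tz [-12.6  -7.6]
-35 316 ty [-13.9  12. ] tz [-12.6  -7.5]
-30 278 ty [-13.9  11.7] tz [-12.6  -7.6]
-25 256 ty [-13.4  11.4] tz [-12.7  -7.8]
-20 129 ty [-11.3   9.7] tz [-12.7  -7.9]
[[3.35000000e+02 2.37000000e+02 8.80000000e+01 1.53556898e-01]
 [3.10000000e+02 2.37000000e+02 9.20000000e+01 1.53305262e-01]
 [3.23000000e+02 2.37000000e+02 7.30000000e+01 1.52827173e-01]
 [3.16000000e+02 2.37000000e+02 9.00000000e+01 1.52783513e-01]] [[-14.3   5.4 -11.4]
 [-14.5  -7.3 -11.6]
 [-15.   -0.7 -11.8]
 [-15.   -4.3 -11.8]]
[[0.131 0.13  0.131 0.131 0.132]
 [0.129 0.13  0.129 0.13  0.13 ]
 [0.128 0.129 0.128 0.128 0.128]
 [0.127 0.127 0.126 0.127 0.127]
 [0.125 0.125 0.126 0.125 0.125]]
camera [ 0.98612909 -0.05609976  0.8855486 ]
scene 973 [-67.4 -32.6 -20.7 -17.6 -10.6]
-40 28 ty [-17.2   8.5] tz [ 5.9 11.3]
-35 33 ty [-17.6   9.7] tz [ 0.8 11.8]
-30 26 ty [-17.5   6.7] tz [-5.5 10.9]
-25 29 ty [-17.6   8.1] tz [-2.  10.8]
-20 23 ty [-14.9   6.3] tz [ 5.7 11.6]
[[310.         177.          35.           0.82698458]
 [316.         178.          38.           0.82178158]
 [314.         178.          37.           0.82090986]
 [311.         179.          49.           0.81959808]] [[-10.6 -10.3   3.3]
 [-14.2  -2.   10.3]
 [-14.9  -5.3   9.8]
 [-15.2 -10.6  10.4]]
[[0.803 0.798 0.802 0.804 0.815]
 [0.809 0.804 0.806 0.81  0.821]
 [0.815 0.808 0.815 0.815 0.943]
 [0.821 0.817 0.817 0.818 0.943]
 [0.945 0.82  0.943 0.949 0.936]]
```

```bash
cat > tip.py <<'E'
from h import *
from cell import arm
s0=arm.state();where(s0)
for n in ('scene','wrist'):
    s=arm.state();d=arm.get_image(n);pickle.dump(d,open(n+'2.pkl','wb'));cv2.imwrite(f'pics/{n}2.png',d['img'])
    v,u=np.mgrid[0:400,0:640];z=d['depth'];k=z>0
    K=d['K'];uv=np.stack([u[k],v[k]],1).astype(np.float64)
    q=cv2.undistortPoints(uv[:,None],K,np.array([d['k1'],0,0,0.]))[:,0]
    X=np.c_[q,np.ones(len(q))]*z[k][:,None];P=(X-d['t'])@np.array(d['R'])
    T=(P-s['ee_pos'])@tool(s)*1000
    w=(abs(T[:,1])<30)&(abs(T[:,2])<25)&(T[:,0]<60)
    print(n,P[w].shape,'tool x hist',np.histogram(T[w,0],bins=range(-80,65,5))[0],'max z world of tip',P[w][:,2].min())
where(arm.state())
E
python3 tip.py
```

```text
t 1.83 coll [-21.3 118. ] z 0.1769 F [-1.04 -0.37  0.31] w 0.0003 toolz in coll deg 0.02 tilt 0.1
scene (3132, 3) tool x hist [ 31  89 124  81  46  24  20  27  32  25  32  25   6   1   0   0   0   0
   0   0   0   0   0   0   0   0   0   0] max z world of tip 0.1914054018853641
wrist (23837, 3) tool x hist [ 842 1791 2470 1517  910  568  259  342  326  319  288  234   82    0
    0    0    0    0    0    0    0    0    0    0    0    0    0    0] max z world of tip 0.19330407663174443
t 1.93 coll [-20.8 118.5] z 0.1783 F [ 0.27 -0.45  0.1 ] w -0.0001 toolz in coll deg 0.11 tilt 0.06
```

```bash
python3 - <<'E'
from h import *
for n,ps in(('wrist',[(180,150),(90,195),(550,250),(150,110)]),('scene',[(240,215),(450,250),(100,200),(291,208)])):
    d=pickle.load(open(n+'2.pkl','rb'))
    for u,v in ps:
        c,r=ray(d,(u,v));print(n,(u,v),(c+r*float(np.median(d['depth'][v-1:v+2,u-1:u+2]))).round(4))
E
python3 - <<'E'
import cv2
a=cv2.imread('pics/scene2.png')[80:260,220:400];cv2.imwrite('pics/s2z.png',cv2.convertScaleAbs(cv2.resize(a,None,fx=3.3,fy=3.3,interpolation=2),alpha=2))
E
```

```text
wrist (180, 150) [ 0.5139 -0.0949  0.0846]
wrist (90, 195) [ 0.5556 -0.1675  0.0988]
wrist (550, 250) [ 6.145e-01  3.237e-01 -6.000e-04]
wrist (150, 110) [ 0.4832 -0.1182  0.0849]
scene (240, 215) [ 0.5353 -0.1127  0.0858]
scene (450, 250) [0.6492 0.2687 0.0008]
scene (100, 200) [ 0.3923 -0.3968  0.0015]
scene (291, 208) [ 0.5477 -0.02    0.0989]
```

View pics/s2z.png

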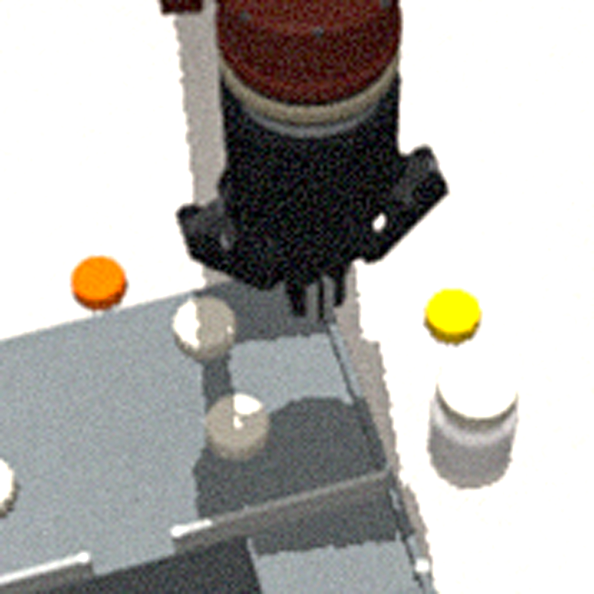

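View pics/wrist2.png

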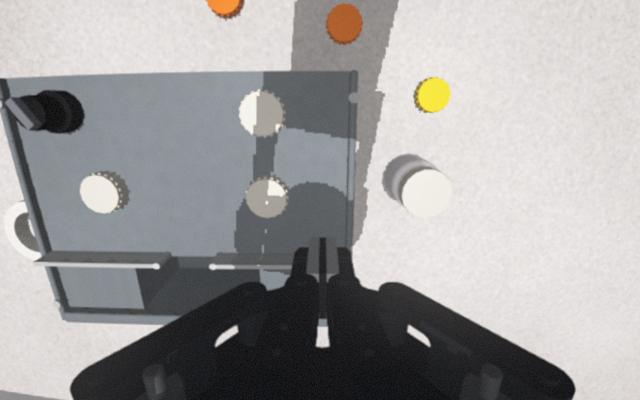

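```bash
python3 -m crank '[{"tx":10,"ty":-2,"tz":0,"yaw":0},{"tx":20,"ty":-5,"tz":0,"yaw":0},{"tx":30,"ty":-5,"tz":0,"yaw":0},{"tx":30,"ty":-5,"tz":0,"yaw":0},{"tx":30,"ty":-5,"tz":0,"yaw":0}]'; python3 tip.py
```

```text
time: 2.35
ee_pos: [0.5416, 0.022, 0.1459]
eef_rot: [2.931, 1.568, 3.022]
contact_force: [-0.7, 0.2, 0.6]
width: 0.0
t 2.35 coll [-21.9 112.9] z 0.1459 F [-0.66  0.17  0.55] w 0.0 toolz in coll deg 0.05 tilt 0.16
scene (3211, 3) tool x hist [ 29  99  98  68  31  24  21  25  27  26  32  13   8   0   0   0   0   0
   0   0   0   0   0   0   2  23  70 271] max z world of tip 0.08583908045939266
wrist (24486, 3) tool x hist [ 829 1822 2462 1529  875  569  243  350  329  323  280  240   79    0
    0    0    0    0    0    0    0    0    0    0    0  180  310  199] max z world of tip 0.086903009614916
t 2.45 coll [-20.8 112.6] z 0.1475 F [-0.02  0.58 -1.03] w 0.0001 toolz in coll deg 0.04 tilt 0.0
```

```bash
python3 - <<'E'
from h import *
from cell import arm
s=arm.state();R=tool(s)
for n in('scene','wrist'):
    d=pickle.load(open(n+'2.pkl','rb'));im=d['img'].copy()
    im=cv2.convertScaleAbs(im,alpha=2)
    o=(220,100) if n=='scene' else (240,180)
    f=5;c=cv2.resize(im[o[1]:o[1]+110,o[0]:o[0]+150],None,fx=f,fy=f,interpolation=2)
    for tx,col in((22,(0,0,255)),(-15,(0,255,0))):
        p=proj(d,s['ee_pos']+R@np.array([tx,0,0])/1000);print(n,tx,p.round(1))
        q=((p-o+.5)*f).astype(int);cv2.circle(c,tuple(int(a) for a in q),5,col,2)
    cv2.imwrite(f'pics/chk_{n}.png',c)
E
```

```text
scene 22 [313.  193.9]
scene -15 [312.6 182.9]
wrist 22 [323.  228.8]
wrist -15 [323.1 257.3]
```

View pics/chk_scene.png

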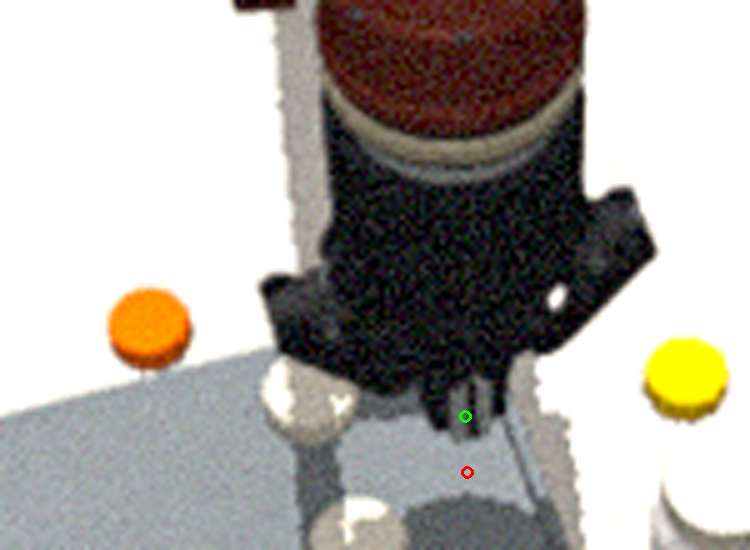

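View pics/chk_wrist.png

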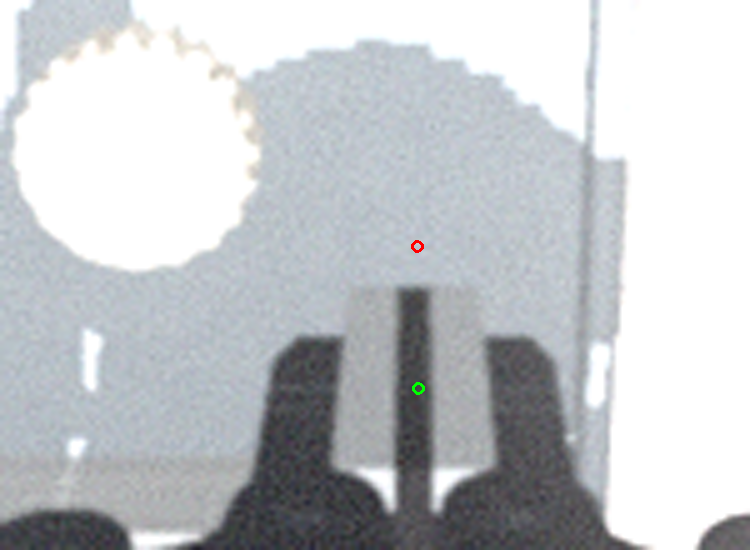

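```bash
python3 -c "
from cell import arm;print(arm.state()['joints'])"; python3 -m crank '[{"tx":0,"ty":0,"tz":0,"yaw":7},{"tx":0,"ty":0,"tz":0,"yaw":14},{"tx":0,"ty":0,"tz":0,"yaw":21},{"tx":0,"ty":0,"tz":0,"yaw":28},{"tx":0,"ty":0,"tz":0,"yaw":35}]' 207; python3 -c "
from cell import arm;print(arm.state()['joints'])"
```

```text
[-9.68186369e-02 -8.92525883e-02  1.87210724e+00  3.85414893e-05
  1.35879094e+00 -1.75912348e+00]
time: 2.87
ee_pos: [0.5432, 0.0217, 0.1483]
eef_rot: [0.452, 1.569, -0.073]
contact_force: [-0.0, -0.4, 0.5]
width: 0.0159
[-9.69086802e-02 -8.97487245e-02  1.87118103e+00  3.27612032e-05
  1.35880771e+00 -1.14222846e+00]
```

```bash
python3 -m crank '[{"tx":0,"ty":0,"tz":0,"yaw":7},{"tx":0,"ty":0,"tz":0,"yaw":14},{"tx":0,"ty":0,"tz":0,"yaw":21},{"tx":0,"ty":0,"tz":0,"yaw":28},{"tx":0,"ty":0,"tz":0,"yaw":35}]'; python3 -m crank '[{"tx":0,"ty":0,"tz":0,"yaw":7},{"tx":0,"ty":0,"tz":0,"yaw":14},{"tx":0,"ty":0,"tz":0,"yaw":20},{"tx":0,"ty":0,"tz":0,"yaw":20}]';  python3 tip.py;python3 w.py -20.5 110 .115; python3 - <<'E'
from h import *
d=pickle.load(open('wrist2.pkl','rb'));cv2.imwrite('pics/wrist3.png',cv2.convertScaleAbs(d['img'],alpha=1.5))
for c in caps(d): print(c[0].round(1),c[1][2:],w2c(c[2]).round(1))
E
```

```text
time: 3.28
ee_pos: [0.5432, 0.0217, 0.1483]
eef_rot: [1.039, 1.57, -0.097]
contact_force: [-0.7, 0.0, -0.1]
width: 0.016
time: 3.62
ee_pos: [0.5432, 0.0218, 0.1482]
eef_rot: [1.403, 1.57, -0.078]
contact_force: [0.2, 0.4, 0.1]
width: 0.016
t 3.62 coll [-20.3 112.5] z 0.1482 F [0.17 0.4  0.1 ] w 0.016 toolz in coll deg -90.05 tilt 0.07
scene (2564, 3) tool x hist [20  4 16 24 10  0  0  8  5 10 24 13  9  3  0  0  0  0  0  0  0  0  0  0
  0  0  1 21] max z world of tip 0.08824836015759945
wrist (21366, 3) tool x hist [ 301  315 1785 1028  886  628  359  414  381  347  330  255  136   24
    0    0    0    0    0    0    0    0    0    0    0   13   55   49] max z world of tip 0.08822708657117696
t 3.72 coll [-20.5 112.5] z 0.148 F [ 0.16 -0.43 -0.08] w 0.0158 toolz in coll deg -89.81 tilt 0.05
t 3.72 coll [-20.5 112.5] z 0.148 F [ 0.16 -0.43 -0.08] w 0.0158 toolz in coll deg -89.81 tilt 0.05
plan tx ty tz [33.  -0.1  2.5]
[405.  208.8] [ 11  74 259] [ 38.8 114.2]
[205.9 336.8] [ 19  19 136] [-119.9   -1.9]
[217.9 377. ] [ 42  38 130] [-114.9  -47.4]
```

View pics/wrist3.png

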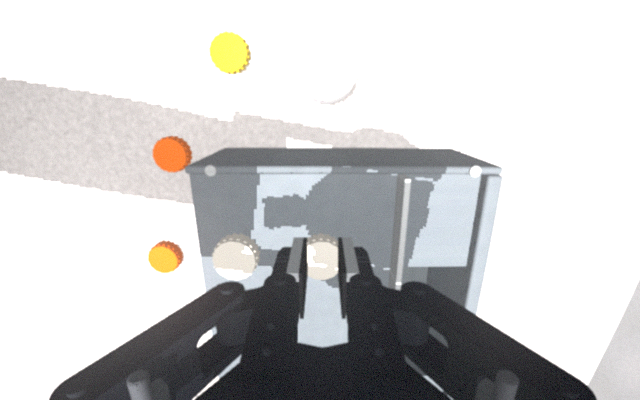

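The cap lines up with the gap between the pads, at about (320,258). Both cameras put the fingertips about 14 mm above the reported TCP, where the spec says 22 mm below it. I'll descend in steps and watch the force.

```bash
python3 -m crank '[{"tx":10,"ty":0,"tz":0,"yaw":0},{"tx":20,"ty":0,"tz":0,"yaw":0},{"tx":30,"ty":0,"tz":0,"yaw":0},{"tx":36,"ty":0,"tz":0,"yaw":0},{"tx":36,"ty":0,"tz":0,"yaw":0}]'; python3 tip.py;  python3 - <<'E'
from h import *
d=pickle.load(open('scene2.pkl','rb'));cv2.imwrite('pics/scene4.png',cv2.convertScaleAbs(cv2.resize(d['img'][110:260,200:400],None,fx=4,fy=4,interpolation=2),alpha=2))
E
```

```text
time: 4.13
ee_pos: [0.5409, 0.0219, 0.1084]
eef_rot: [-1.762, 1.566, 3.042]
contact_force: [-1.0, -0.2, -0.1]
width: 0.0162
t 4.13 coll [-22.7 112.9] z 0.1084 F [-1.05 -0.17 -0.11] w 0.0162 toolz in coll deg -89.94 tilt 0.29
scene (2862, 3) tool x hist [ 14   7  23  17   6   2   0   2   4   6  14   8   8   0   0   0   0   0
   0  16 533  37   0   0   0   0   0   0] max z world of tip 0.08167447422308154
wrist (26983, 3) tool x hist [ 308  304 1805 1028  881  636  355  405  398  333  340  253  144   17
    0    0    0    0   49   71 2106 3480    0    0    0    0    0    0] max z world of tip 0.0820866655911213
t 4.23 coll [-21.3 112.6] z 0.1107 F [-0.36  0.2  -0.05] w 0.0164 toolz in coll deg -89.95 tilt 0.08
```

View pics/scene4.png

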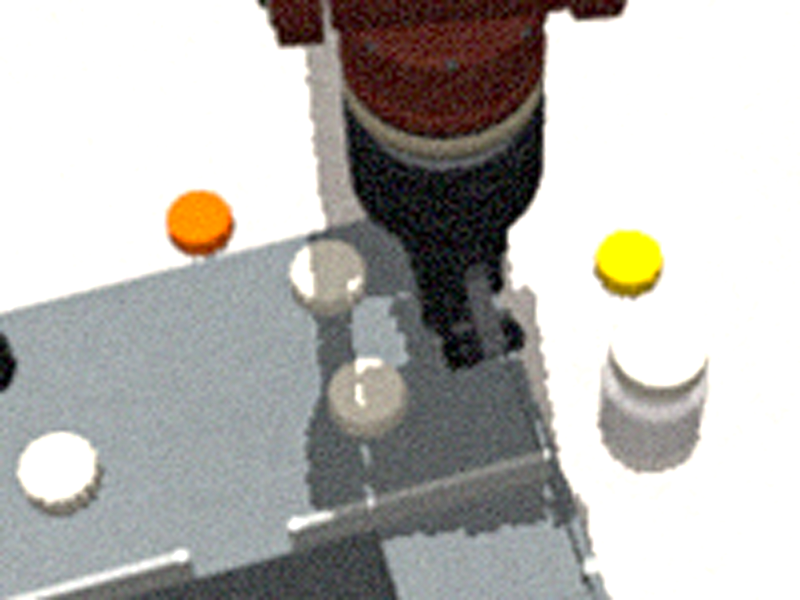

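```bash
python3 -m crank '[{"tx":2,"ty":0,"tz":0,"yaw":0},{"tx":4,"ty":0,"tz":0,"yaw":0},{"tx":6,"ty":0,"tz":0,"yaw":0},{"tx":8,"ty":0,"tz":0,"yaw":0}]';python3 -m crank '[{"tx":3,"ty":0,"tz":0,"yaw":0},{"tx":6,"ty":0,"tz":0,"yaw":0},{"tx":9,"ty":0,"tz":0,"yaw":0},{"tx":12,"ty":0,"tz":0,"yaw":0},{"tx":12,"ty":0,"tz":0,"yaw":0}]'; python3 tip.py
```

```text
time: 4.57
ee_pos: [0.5429, 0.0218, 0.1037]
eef_rot: [1.388, 1.57, -0.091]
contact_force: [0.6, -0.2, 0.2]
width: 0.0162
time: 4.98
ee_pos: [0.5421, 0.0218, 0.0905]
eef_rot: [-1.747, 1.569, 3.057]
contact_force: [0.1, 0.3, 1.2]
width: 0.0159
t 4.98 coll [-21.4 112.7] z 0.0905 F [0.07 0.3  1.17] w 0.0159 toolz in coll deg -89.96 tilt 0.09
scene (2645, 3) tool x hist [ 11   6  24  19   5   0   1   2   5   5   8   9   6   1   1   0 222 251
   0   0   0   0   0   0   0   0   0   0] max z world of tip 0.08077032011080816
wrist (27212, 3) tool x hist [ 311  310 1785 1033  902  649  339  406  385  350  322  268  133   25
   49   97  134 5656    0    0    0    0    0    0    0    0    0    0] max z world of tip 0.08255178655437542
t 5.08 coll [-21.  112.6] z 0.0912 F [ 0.31 -0.18 -0.23] w 0.0162 toolz in coll deg -89.96 tilt 0.03
```

```bash
python3 -m crank '[{"tx":4,"ty":0,"tz":0,"yaw":0},{"tx":8,"ty":0,"tz":0,"yaw":0},{"tx":11,"ty":0,"tz":0,"yaw":0},{"tx":13,"ty":0,"tz":0,"yaw":0},{"tx":14,"ty":0,"tz":0,"yaw":0}]'; python3 tip.py;  python3 - <<'E'
from h import *
d=pickle.load(open('wrist2.pkl','rb'));cv2.imwrite('pics/wrist5.png',cv2.convertScaleAbs(d['img'][180:360,180:480],alpha=2.5))
cv2.imwrite('pics/wrist5.png',cv2.resize(cv2.imread('pics/wrist5.png'),None,fx=2.5,fy=2.5))
z=d['depth'];vals=[]
for u in (300,303,344,347,350):
  for v in range(228,246,3):
    c,r=ray(d,(u,v));vals.append((u,v,(c+r*z[v,u])[2].round(4)))
print(vals)
E
```

```text
time: 5.5
ee_pos: [0.5424, 0.0218, 0.0768]
eef_rot: [-1.741, 1.57, 3.063]
contact_force: [-0.3, 1.1, 0.7]
width: 0.016
t 5.5 coll [-21.2 112.6] z 0.0768 F [-0.27  1.07  0.68] w 0.016 toolz in coll deg -89.96 tilt 0.05
scene (2493, 3) tool x hist [ 14   6  20  17   5   1   0   4   3   5   6  13   5  70 321   4   0   0
   0   0   0   0   0   0   0   0   0   0] max z world of tip 0.08076822980768433
wrist (27479, 3) tool x hist [ 318  310 1815 1038  876  625  371  405  377  345  347  294  244  132
 5921    1    0    0    0    0    0    0    0    0    0    0    0    0] max z world of tip 0.08159312806456591
t 5.6 coll [-21.  112.6] z 0.0771 F [0.66 0.85 0.24] w 0.0159 toolz in coll deg -89.96 tilt 0.04
[(300, 228, np.float64(0.0856)), (300, 231, np.float64(0.0844)), (300, 234, np.float64(0.0843)), (300, 237, np.float64(0.0939)), (300, 240, np.float64(0.0976)), (300, 243, np.float64(0.1008)), (303, 228, np.float64(0.0854)), (303, 231, np.float64(0.0845)), (303, 234, np.float64(0.0848)), (303, 237, np.float64(0.0939)), (303, 240, np.float64(0.0976)), (303, 243, np.float64(0.1013)), (344, 228, np.float64(0.0839)), (344, 231, np.float64(0.0848)), (344, 234, np.float64(0.0848)), (344, 237, np.float64(0.0936)), (344, 240, np.float64(0.0983)), (344, 243, np.float64(0.1008)), (347, 228, np.float64(0.0844)), (347, 231, np.float64(0.0849)), (347, 234, np.float64(0.0855)), (347, 237, np.float64(0.0938)), (347, 240, np.float64(0.0974)), (347, 243, np.float64(0.1)), (350, 228, np.float64(0.0842)), (350, 231, np.float64(0.0838)), (350, 234, np.float64(0.0842)), (350, 237, np.float64(0.0938)), (350, 240, np.float64(0.0972)), (350, 243, np.float64(0.1011))]
```

View pics/wrist5.png

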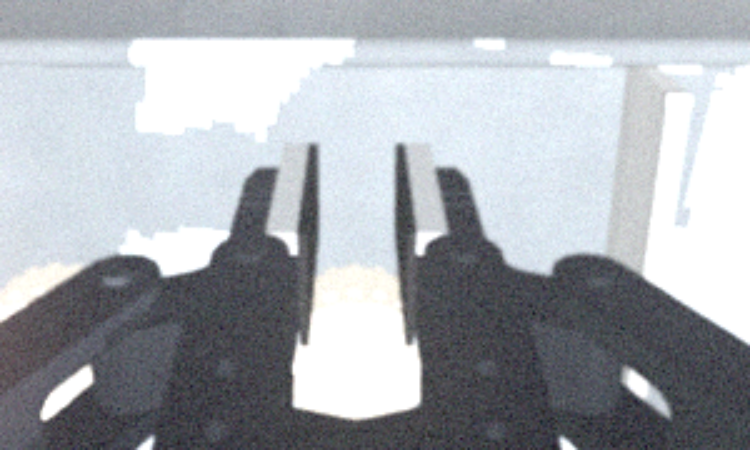

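```bash
python3 -m crank '[{"tx":2,"ty":0,"tz":3,"yaw":0},{"tx":3,"ty":0,"tz":7,"yaw":0},{"tx":3,"ty":0,"tz":11,"yaw":0},{"tx":3,"ty":0,"tz":15,"yaw":0},{"tx":3,"ty":0,"tz":20,"yaw":0}]'; python3 -m crank '[{"tx":0,"ty":0,"tz":6,"yaw":0},{"tx":0,"ty":0,"tz":12,"yaw":0},{"tx":0,"ty":0,"tz":18,"yaw":0},{"tx":0,"ty":0,"tz":24,"yaw":0},{"tx":0,"ty":0,"tz":30,"yaw":0}]'
cat > look.py <<'E'
import sys
from h import *
from cell import arm
tag=sys.argv[1]
where(arm.state())
a=[]
for n in sys.argv[2:] or ['scene','top']:
    d=arm.get_image(n);pickle.dump(d,open(n+'L.pkl','wb'))
    x0,y0,w,h=(270,120,200,150) if n=='top' else (140,130,240,180)
    if n=='wrist': x0,y0,w,h=0,0,640,400
    c=cv2.resize(d['img'][y0:y0+h,x0:x0+w],(400,300),interpolation=2);a.append(cv2.convertScaleAbs(c,alpha=1.9))
    for c in caps(d):
        q=w2c(c[2]);
        if abs(q[1])<130 and -125<q[0]<110: print(n,c[0].round(1),c[1][2:],q.round(1))
cv2.imwrite(f'pics/{tag}.png',np.hstack(a))
where(arm.state())
E
python3 look.py l1
```

```text
time: 6.02
ee_pos: [0.5447, 0.0013, 0.0746]
eef_rot: [1.383, 1.571, -0.097]
contact_force: [0.6, -0.0, 0.1]
width: 0.016
time: 6.43
ee_pos: [0.5474, -0.0287, 0.0746]
eef_rot: [1.116, 1.571, -0.363]
contact_force: [0.5, 0.3, 0.5]
width: 0.0161
t 6.43 coll [-20.8  61.8] z 0.0746 F [0.48 0.33 0.45] w 0.0161 toolz in coll deg -89.97 tilt 0.0
scene [213.8 226.2] [ 18  17 225] [-24.7 -69.8]
top [414.8 194.8] [ 9 13 84] [-26.6 -72.2]
t 6.53 coll [-20.7  61.6] z 0.0746 F [-0.86  0.4   0.07] w 0.016 toolz in coll deg -90.02 tilt 0.02
```

View pics/l1.png

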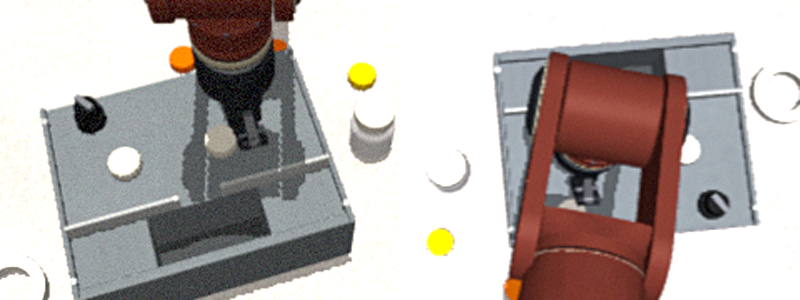

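The left half (scene) shows cap A at about (222,141), moving ahead of the fingers. I'll keep pushing to y≈0.

```bash
python3 -m crank '[{"tx":0,"ty":0,"tz":6,"yaw":0},{"tx":0,"ty":0,"tz":12,"yaw":0},{"tx":0,"ty":0,"tz":18,"yaw":0},{"tx":0,"ty":0,"tz":24,"yaw":0},{"tx":0,"ty":0,"tz":29,"yaw":0}]'; python3 -m crank '[{"tx":0,"ty":0,"tz":3,"yaw":0},{"tx":0,"ty":0,"tz":5,"yaw":0},{"tx":0,"ty":0,"tz":5,"yaw":0},{"tx":0,"ty":0,"tz":-5,"yaw":0},{"tx":0,"ty":0,"tz":-25,"yaw":0}]'
python3 - <<'E'
s=open('h.py').read()
s=s.replace("hsv[...,2]>140","hsv[...,2]>80").replace("hsv[...,1]<60)","(d['img'].astype(int)[...,2]-d['img'].astype(int)[...,0]>5)&(hsv[...,1]<80))") if 0 else s
open('h.py','w').write(s)
E
python3 look.py l2 scene wrist
```

```text
time: 6.95
ee_pos: [0.55, -0.0576, 0.0745]
eef_rot: [0.324, 1.571, -1.155]
contact_force: [0.2, -1.1, 0.3]
width: 0.0162
time: 7.37
ee_pos: [0.5479, -0.0325, 0.0747]
eef_rot: [0.791, 1.57, -0.691]
contact_force: [0.5, 0.0, -1.3]
width: 0.0162
t 7.37 coll [-20.6  58.1] z 0.0747 F [ 0.5   0.04 -1.3 ] w 0.0162 toolz in coll deg -90.1 tilt 0.03
scene [213.7 226.2] [ 18  16 225] [-24.9 -69.9]
wrist [357.3 187.5] [ 38  10 138] [ -6.1 100.6]
wrist [251.5 280.6] [ 32  14 274] [-57.5  52. ]
wrist [207.1 335.7] [17 17 92] [-84.4  17.1]
wrist [323.2 340.3] [ 41  11 295] [-21.3  14.7]
wrist [227.5 368.7] [29 27 74] [-75.7  -6.2]
t 7.47 coll [-21.1  61. ] z 0.0743 F [-0.46  0.59  0.17] w 0.0158 toolz in coll deg -89.83 tilt 0.07
```

View pics/l2.png

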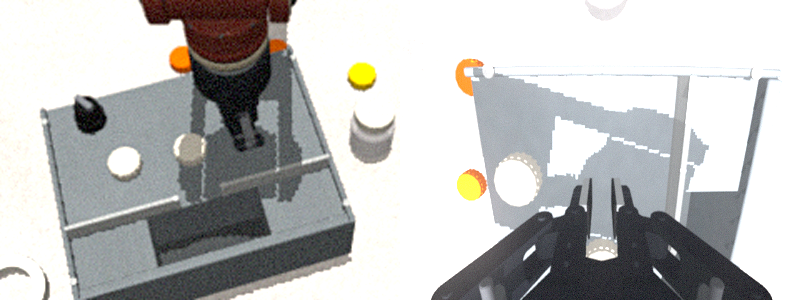

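```bash
python3 - <<'E'
from h import *
d=pickle.load(open('sceneL.pkl','rb'));im=d['img']
cv2.imwrite('pics/a.png',cv2.convertScaleAbs(cv2.resize(im[195:245,225:295],None,fx=10,fy=10,interpolation=0),alpha=2))
E
python3 -m crank '[{"tx":-15,"ty":0,"tz":-3,"yaw":0},{"tx":-30,"ty":0,"tz":-3,"yaw":-7},{"tx":-40,"ty":0,"tz":-3,"yaw":-14},{"tx":-40,"ty":0,"tz":-3,"yaw":-21},{"tx":-40,"ty":0,"tz":-3,"yaw":-28}]'
python3 -m crank '[{"tx":0,"ty":0,"tz":0,"yaw":-7},{"tx":0,"ty":0,"tz":0,"yaw":-14},{"tx":0,"ty":0,"tz":0,"yaw":-21},{"tx":0,"ty":0,"tz":0,"yaw":-28},{"tx":0,"ty":0,"tz":0,"yaw":-35}]'
python3 -m crank '[{"tx":0,"ty":0,"tz":0,"yaw":-7},{"tx":0,"ty":0,"tz":0,"yaw":-14},{"tx":0,"ty":0,"tz":0,"yaw":-21},{"tx":0,"ty":0,"tz":0,"yaw":-27},{"tx":0,"ty":0,"tz":0,"yaw":-27}]'
python3 w.py -58 0 .115
```

```text
time: 7.88
ee_pos: [0.5481, -0.0288, 0.1158]
eef_rot: [0.728, 1.568, -0.256]
contact_force: [-0.4, 0.0, -0.7]
width: 0.0163
time: 8.3
ee_pos: [0.5473, -0.0287, 0.1145]
eef_rot: [-1.533, 1.571, -1.906]
contact_force: [-0.6, -0.3, 0.3]
width: 0.016
time: 8.72
ee_pos: [0.5473, -0.0288, 0.1145]
eef_rot: [-2.09, 1.571, -1.996]
contact_force: [-0.1, -0.3, -0.2]
width: 0.0159
t 8.72 coll [-20.8  61.8] z 0.1145 F [-0.14 -0.32 -0.2 ] w 0.0159 toolz in coll deg 0.16 tilt 0.01
plan tx ty tz [ -0.5 -61.7 -37.4]
```

View pics/a.png

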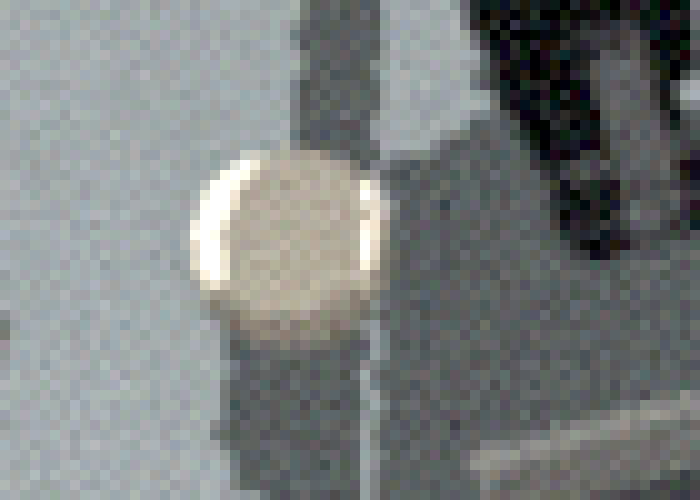

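```bash
cat >> h.py <<'E'
def caps(d,z=0.092):
    im=cv2.GaussianBlur(d['img'],(3,3),0).astype(int)
    m=((im[...,2]-im[...,0]>4)&(im[...,2]>50)&(im[...,2]-im[...,0]<60)).astype(np.uint8)
    roi=np.zeros_like(m);poly=np.array([proj(d,np.append(c2w(x,y),.092)) for x,y in((-120,-130),(-120,130),(100,130),(100,-130))])
    cv2.fillConvexPoly(roi,poly.astype(np.int32),1);m&=roi;m=cv2.morphologyEx(m,cv2.MORPH_OPEN,np.ones((3,3),np.uint8))
    k,l,st,ce=cv2.connectedComponentsWithStats(m)
    return [(ce[i],st[i],onz(d,ce[i],z)) for i in range(1,k) if st[i,4]>40]
E
python3 - <<'E'
from h import *
print(w2c(onz(pickle.load(open('sceneL.pkl','rb')),(254,217.2),.099)))
for f in('scene0','top0','sceneL','topL'):
    d=pickle.load(open(f+'.pkl','rb'))
    for c in caps(d):print(f,c[0].round(1),c[1][2:],w2c(c[2]).round(1))
E
```

```text
[-21.13849773   2.4433219 ]
scene0 [281.4 178.5] [ 19  18 279] [-89.8  71. ]
scene0 [212.7 182.7] [ 39  12 120] [-119.3  -54.4]
scene0 [178.  191.5] [13  6 41] [-119.8 -119.9]
scene0 [291.3 208.7] [ 20  19 302] [-21.9  71.3]
scene0 [214.3 227.5] [ 21  20 323] [-25.9 -70. ]
top0 [411.9 194.3] [ 15  14 166] [-24.1 -67.5]
top0 [352.4 197.8] [ 14  14 159] [-20.   73.6]
top0 [355.2 226.4] [ 14  14 158] [-87.7  73.7]
sceneL [275.6 169.2] [20  5 63] [-113.4   65.8]
sceneL [204.9 184.7] [23  8 72] [-119.4  -69.3]
sceneL [178.  191.5] [13  6 42] [-119.7 -119.9]
sceneL [253.6 219.1] [ 20  19 312] [-21.4   0.9]
sceneL [214.2 227.5] [ 21  20 326] [-25.9 -70.1]
topL [371.7 192.4] [  89   95 4753] [-11.3  27. ]
```

```bash
python3 -m crank '[{"tx":0,"ty":-12,"tz":-7,"yaw":0},{"tx":0,"ty":-25,"tz":-15,"yaw":0},{"tx":0,"ty":-38,"tz":-23,"yaw":0},{"tx":0,"ty":-50,"tz":-31,"yaw":0},{"tx":0,"ty":-61,"tz":-38,"yaw":0}]'
python3 -m crank '[{"tx":10,"ty":0,"tz":0,"yaw":0},{"tx":20,"ty":0,"tz":0,"yaw":0},{"tx":30,"ty":0,"tz":0,"yaw":0},{"tx":36,"ty":0,"tz":0,"yaw":0},{"tx":39,"ty":0,"tz":0,"yaw":0}]'
python3 look.py l3 scene top;python3 w.py 0 0 .0745
```

```text
time: 9.13
ee_pos: [0.5143, -0.0944, 0.1144]
eef_rot: [-2.296, 1.57, -2.206]
contact_force: [-0.2, -0.3, 0.1]
width: 0.0158
time: 9.55
ee_pos: [0.514, -0.0923, 0.0732]
eef_rot: [2.69, 1.567, 2.782]
contact_force: [0.1, -0.0, 0.3]
width: 0.0158
t 9.55 coll [-59.8   1.5] z 0.0732 F [ 0.13 -0.02  0.33] w 0.0158 toolz in coll deg 0.07 tilt 0.2
scene [282.9 179.6] [ 18  19 231] [-86.6  73.1]
scene [178.1 191.5] [13  6 43] [-119.6 -119.7]
scene [253.7 219.2] [ 20  19 311] [-21.3   1. ]
scene [214.4 227.6] [ 21  20 325] [-25.6 -69.8]
top [404.8 196.9] [  72   76 2901] [-28.8 -49.8]
top [355.2 226.6] [ 14  14 160] [-88.   73.8]
top [440.4 227.1] [ 6 12 59] [-106.7 -124.8]
t 9.65 coll [-59.3   1.3] z 0.0741 F [ 0.75 -0.6   0.11] w 0.0162 toolz in coll deg 0.07 tilt 0.14
t 9.65 coll [-59.3   1.3] z 0.0741 F [ 0.75 -0.6   0.11] w 0.0162 toolz in coll deg 0.07 tilt 0.14
plan tx ty tz [-0.5 -1.3 59.3]
```

View pics/l3.png

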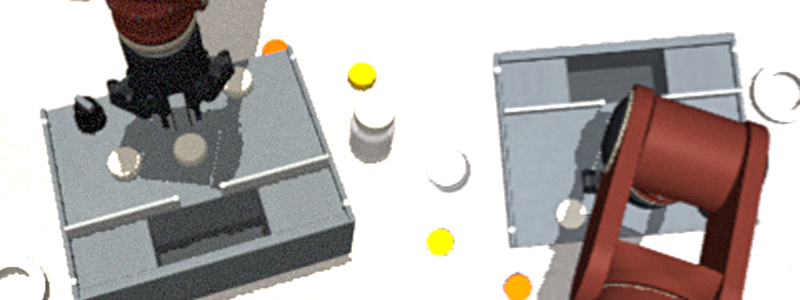

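```bash
python3 -m crank '[{"tx":0,"ty":-1,"tz":5,"yaw":0},{"tx":0,"ty":-1,"tz":10,"yaw":0},{"tx":0,"ty":-1,"tz":16,"yaw":0},{"tx":0,"ty":-1,"tz":22,"yaw":0},{"tx":0,"ty":-1,"tz":28,"yaw":0}]'
python3 -m crank '[{"tx":0,"ty":0,"tz":6,"yaw":0},{"tx":0,"ty":0,"tz":12,"yaw":0},{"tx":0,"ty":0,"tz":17,"yaw":0},{"tx":0,"ty":0,"tz":20,"yaw":0},{"tx":0,"ty":0,"tz":20,"yaw":0}]'
python3 look.py l4 scene
python3 - <<'E'
from h import *
d=pickle.load(open('sceneL.pkl','rb'));im=d['img']
cv2.imwrite('pics/a2.png',cv2.convertScaleAbs(cv2.resize(im[190:260,220:320],None,fx=8,fy=8,interpolation=2),alpha=2))
E
```

```text
time: 10.07
ee_pos: [0.5442, -0.0917, 0.076]
eef_rot: [-0.382, 1.57, -0.291]
contact_force: [-0.5, 0.2, -1.6]
width: 0.016
time: 10.48
ee_pos: [0.5636, -0.0898, 0.0755]
eef_rot: [-0.209, 1.571, -0.118]
contact_force: [-0.2, 0.3, -0.3]
width: 0.0158
t 10.48 coll [-10.1  -0.4] z 0.0755 F [-0.24  0.28 -0.25] w 0.0158 toolz in coll deg 0.05 tilt 0.01
scene [281.8 177.8] [ 18  17 236] [-91.1  72.1]
scene [204.9 184.7] [23  8 72] [-119.4  -69.3]
scene [236.5 184.3] [ 30   7 104] [-102.5  -12.6]
scene [177.9 191.5] [13  6 41] [-119.8 -120.1]
scene [214.3 227.7] [ 21  20 322] [-25.5 -70. ]
scene [257.3 237.4] [ 20  20 328] [16.  -1.3]
t 10.53 coll [-10.5  -0.4] z 0.0754 F [ 0.1  -0.24  0.08] w 0.0159 toolz in coll deg 0.05 tilt 0.01
```

View pics/a2.png

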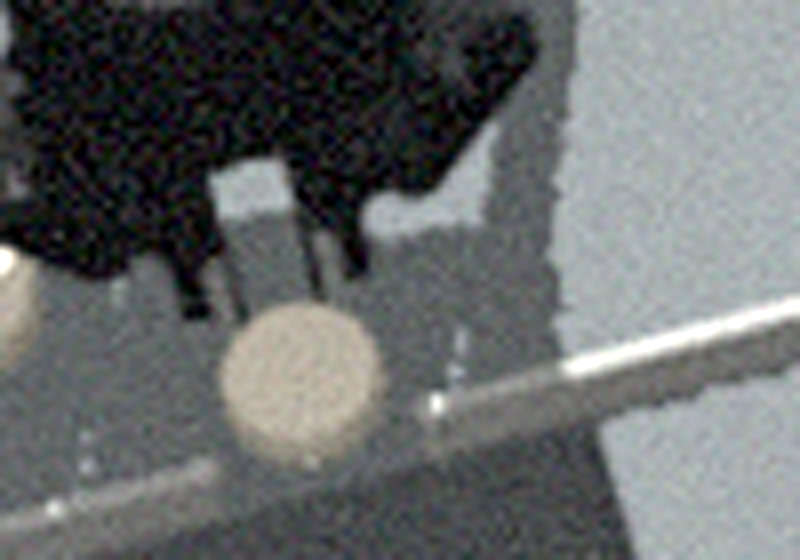

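The cap sits against both pad edges at about (300,375), centred between the posts at (437,405) and (205,465). Next I push it through.

```bash
python3 -m crank '[{"tx":0,"ty":0,"tz":5,"yaw":0},{"tx":0,"ty":0,"tz":10,"yaw":0},{"tx":0,"ty":0,"tz":15,"yaw":0},{"tx":0,"ty":0,"tz":20,"yaw":0},{"tx":0,"ty":0,"tz":24,"yaw":0}]'
python3 -m crank '[{"tx":0,"ty":0,"tz":3,"yaw":0},{"tx":0,"ty":0,"tz":4,"yaw":0},{"tx":0,"ty":0,"tz":4,"yaw":0}]'
python3 look.py l5 scene
python3 - <<'E'
from h import *
d=pickle.load(open('sceneL.pkl','rb'));im=d['img']
cv2.imwrite('pics/a3.png',cv2.convertScaleAbs(cv2.resize(im[190:290,220:340],None,fx=6,fy=6,interpolation=2),alpha=2.5))
E
```

```text
time: 10.95
ee_pos: [0.5876, -0.0876, 0.0756]
eef_rot: [-0.34, 1.571, -0.249]
contact_force: [-0.8, 0.3, -0.3]
width: 0.0161
time: 11.2
ee_pos: [0.5911, -0.0872, 0.0755]
eef_rot: [2.828, 1.571, 2.92]
contact_force: [0.1, -0.5, 1.1]
width: 0.0158
t 11.2 coll [17.5 -0.4] z 0.0755 F [ 0.11 -0.47  1.07] w 0.0158 toolz in coll deg 0.05 tilt 0.0
scene [282.4 179.2] [ 17  19 245] [-87.9  72.3]
scene [205.5 184.5] [22  8 68] [-119.4  -68.1]
scene [177.9 191.6] [13  6 43] [-119.6 -120.1]
scene [244.5 200.3] [ 30   9 107] [-64.5  -6. ]
scene [210.5 229.3] [ 16  18 172] [-24.2 -77.1]
scene [266.6 271.8] [ 20  17 260] [83.6 -1.5]
t 11.25 coll [17.3 -0.4] z 0.0755 F [ 0.71  0.74 -0.3 ] w 0.0157 toolz in coll deg 0.05 tilt 0.01
```

View pics/a3.png

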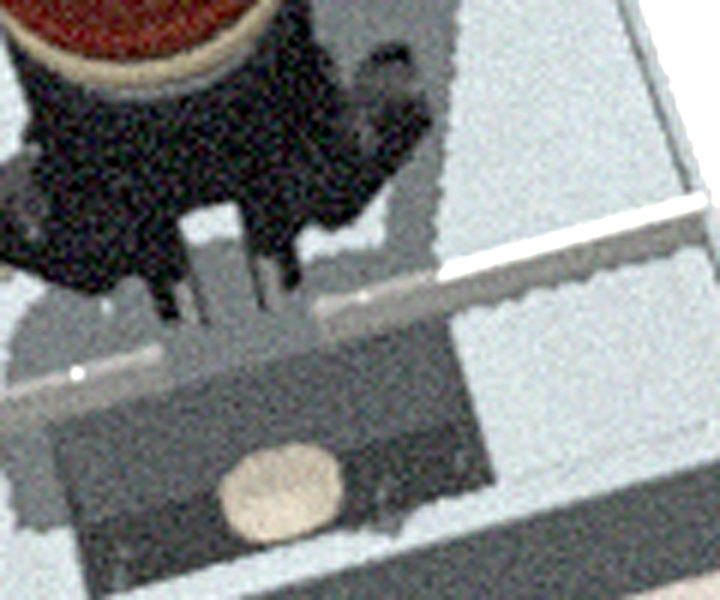

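Cap A is down in the slot at about (282,492) in the crop. Before going near the knob for cap C, I'll check how low the gripper knuckles hang.

```bash
python3 - <<'E'
from h import *
d=pickle.load(open('wrist2.pkl','rb'))
v,u=np.mgrid[0:400,0:640];z=d['depth'];k=(z>0)&(d['img'].max(2)<60)
q=cv2.undistortPoints(np.stack([u[k],v[k]],1).astype(float)[:,None],d['K'],np.array([d['k1'],0,0,0.]))[:,0]
P=(np.c_[q,np.ones(len(q))]*z[k][:,None]-d['t'])@np.array(d['R'])
c=np.append(c2w(-21,112.6),.0925)  # tip
r=P-c;ty=r[:,:2]@EX*1000;tz=-r[:,:2]@EY*1000;h=r[:,2]*1000
for lo in range(-80,80,10):
    w=(ty>=lo)&(ty<lo+10)&(h<120)&(h>-3)&(abs(tz)<40)
    if w.sum()>5: print(lo,w.sum(),'lowest above tip',np.percentile(h[w],2).round(1),'tz',np.percentile(tz[w],[2,98]).round(1))
E
python3 -m crank '[{"tx":0,"ty":0,"tz":-15,"yaw":0},{"tx":-15,"ty":0,"tz":-30,"yaw":0},{"tx":-35,"ty":0,"tz":-42,"yaw":7},{"tx":-50,"ty":-10,"tz":-42,"yaw":14},{"tx":-55,"ty":-20,"tz":-42,"yaw":21}]'
python3 w.py -24.5 -106 .13
```

```text
-70 383 lowest above tip 82.1 tz [-13.3 -10.4]
-60 2588 lowest above tip 68.5 tz [-13.5  -7.2]
-50 5022 lowest above tip 52.1 tz [-12.3   9.7]
-40 3195 lowest above tip 45.8 tz [-12.9  11.3]
-30 1881 lowest above tip 13.9 tz [-18.2   3.3]
-20 5118 lowest above tip 16.8 tz [-19.8   1.8]
-10 2921 lowest above tip 12.0 tz [-19.2   4.5]
0 3651 lowest above tip 9.6 tz [-19.5   7.5]
10 4651 lowest above tip 13.8 tz [-19.8  -6.4]
20 1790 lowest above tip 39.2 tz [-11.8   9.8]
30 3988 lowest above tip 46.7 tz [-12.7  11.7]
40 4754 lowest above tip 54.3 tz [-12.4   8.5]
50 2244 lowest above tip 69.6 tz [-13.7 -10. ]
60 198 lowest above tip 84.0 tz [-12.6 -10.5]
time: 11.67
ee_pos: [0.5516, -0.1114, 0.1334]
eef_rot: [-0.052, 1.567, -0.333]
contact_force: [-0.3, 0.5, 0.9]
width: 0.0163
t 11.67 coll [-24.  -20.9] z 0.1334 F [-0.3   0.48  0.95] w 0.0163 toolz in coll deg -21.27 tilt 0.24
plan tx ty tz [  3.6 -79.5  30.4]
```

```bash
python3 -m crank '[{"tx":0,"ty":0,"tz":0,"yaw":7},{"tx":0,"ty":0,"tz":0,"yaw":14},{"tx":0,"ty":0,"tz":0,"yaw":21},{"tx":0,"ty":0,"tz":0,"yaw":28},{"tx":0,"ty":0,"tz":0,"yaw":35}]'
python3 -m crank '[{"tx":0,"ty":0,"tz":0,"yaw":7},{"tx":0,"ty":0,"tz":0,"yaw":14},{"tx":0,"ty":0,"tz":0,"yaw":21},{"tx":0,"ty":0,"tz":0,"yaw":28},{"tx":0,"ty":0,"tz":0,"yaw":34}]'
python3 w.py -24.5 -107 .13
```

```text
time: 12.08
ee_pos: [0.5506, -0.1111, 0.1305]
eef_rot: [-2.214, 1.571, -3.106]
contact_force: [-0.6, 0.1, -0.0]
width: 0.0163
time: 12.5
ee_pos: [0.5506, -0.111, 0.1305]
eef_rot: [-1.722, 1.571, 3.076]
contact_force: [0.1, -0.7, 0.4]
width: 0.016
t 12.5 coll [-25.  -20.4] z 0.1305 F [ 0.06 -0.7   0.35] w 0.016 toolz in coll deg -90.3 tilt 0.01
plan tx ty tz [ 0.5  0.9 86.6]
```

```bash
python3 -m crank '[{"tx":0,"ty":0,"tz":17,"yaw":0},{"tx":0,"ty":0,"tz":36,"yaw":0},{"tx":0,"ty":0,"tz":56,"yaw":0},{"tx":0,"ty":0,"tz":74,"yaw":0},{"tx":0,"ty":0,"tz":86,"yaw":0}]'
python3 -m crank '[{"tx":10,"ty":0,"tz":0,"yaw":0},{"tx":20,"ty":0,"tz":0,"yaw":0},{"tx":30,"ty":0,"tz":0,"yaw":0},{"tx":40,"ty":0,"tz":0,"yaw":0},{"tx":40,"ty":0,"tz":0,"yaw":0}]'
python3 look.py l6 scene wrist
```

```text
time: 12.92
ee_pos: [0.5586, -0.1981, 0.1306]
eef_rot: [0.05, 1.57, -1.43]
contact_force: [0.0, -0.1, -0.4]
width: 0.0161
time: 13.33
ee_pos: [0.5565, -0.1947, 0.0865]
eef_rot: [-2.147, 1.565, 2.658]
contact_force: [-0.3, 1.0, -1.4]
width: 0.016
t 13.33 coll [ -26.7 -104.3] z 0.0865 F [-0.29  0.99 -1.36] w 0.016 toolz in coll deg -89.9 tilt 0.36
scene [281.6 178.7] [ 20  19 291] [-89.4  71.1]
scene [207.6 184.1] [20  7 67] [-119.   -64.1]
scene [214.5 227.5] [ 20  20 325] [-25.6 -69.6]
scene [267.9 276.2] [ 18  12 151] [91.9 -1.5]
wrist [467.9  61.5] [  33   54 1295] [ 41.6 -10.3]
wrist [324.6 183. ] [  70   70 3672] [-25.7 -69.7]
t 13.43 coll [ -25.2 -105.4] z 0.0892 F [-0.17 -0.22  0.3 ] w 0.0162 toolz in coll deg -89.91 tilt 0.13
```

View pics/l6.png

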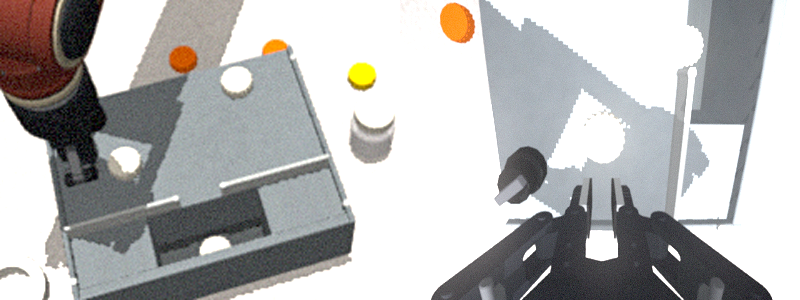

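```bash
python3 -m crank '[{"tx":4,"ty":0,"tz":0,"yaw":0},{"tx":8,"ty":0,"tz":0,"yaw":0},{"tx":12,"ty":0,"tz":0,"yaw":0},{"tx":14,"ty":0,"tz":0,"yaw":0},{"tx":15,"ty":0,"tz":-2,"yaw":0}]'
python3 -m crank '[{"tx":0,"ty":0,"tz":-4,"yaw":0},{"tx":0,"ty":0,"tz":-8,"yaw":0},{"tx":0,"ty":0,"tz":-13,"yaw":0},{"tx":0,"ty":0,"tz":-19,"yaw":0},{"tx":0,"ty":0,"tz":-25,"yaw":0}]'
python3 -m crank '[{"tx":0,"ty":0,"tz":-6,"yaw":0},{"tx":0,"ty":0,"tz":-12,"yaw":0},{"tx":0,"ty":0,"tz":-18,"yaw":0},{"tx":0,"ty":0,"tz":-22,"yaw":0},{"tx":0,"ty":0,"tz":-25,"yaw":0}]'
python3 look.py l7 scene wrist
```

```text
time: 13.85
ee_pos: [0.5584, -0.1948, 0.075]
eef_rot: [-1.896, 1.57, 2.908]
contact_force: [-0.5, 0.9, -0.3]
width: 0.0162
time: 14.27
ee_pos: [0.5563, -0.1691, 0.0757]
eef_rot: [1.353, 1.571, -0.126]
contact_force: [0.5, -0.6, 0.5]
width: 0.0163
time: 14.68
ee_pos: [0.554, -0.1443, 0.0756]
eef_rot: [0.803, 1.571, -0.676]
contact_force: [-0.1, -0.7, 0.5]
width: 0.0165
t 14.68 coll [-24.7 -53.8] z 0.0756 F [-0.12 -0.72  0.48] w 0.0165 toolz in coll deg -89.94 tilt 0.01
scene [281.4 178.6] [ 19  19 284] [-89.6  70.9]
scene [203.9 185.6] [20  7 72] [-118.   -71.5]
scene [237.5 221.5] [ 19  20 308] [-25.3 -27.7]
scene [267.7 276.4] [ 19  12 156] [92.1 -1.8]
wrist [171.2  11. ] [  81   29 1667] [-88.6  59.2]
wrist [465.8 136.5] [  30   50 1056] [40.6  7.3]
wrist [322.3 208.7] [  73   73 4152] [-25.5 -28.1]
t 14.78 coll [-24.7 -53.9] z 0.0755 F [-0.06 -0.71 -0.01] w 0.0163 toolz in coll deg -89.93 tilt 0.01
```

View pics/l7.png

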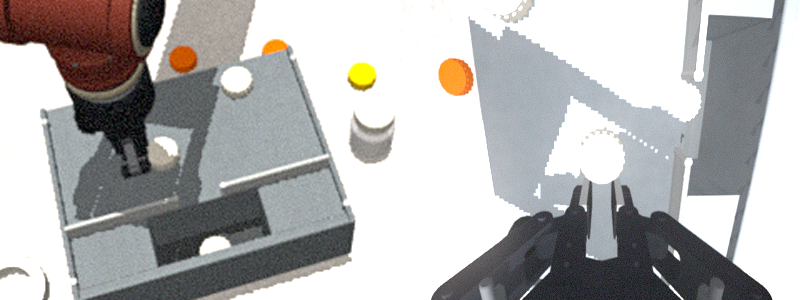

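Cap C is at about (602,155) in the wrist half, nested against both pads and moving straight. I'll push 27 mm more, then back off and lift.

```bash
python3 -m crank '[{"tx":0,"ty":0,"tz":-6,"yaw":0},{"tx":0,"ty":0,"tz":-12,"yaw":0},{"tx":0,"ty":0,"tz":-18,"yaw":0},{"tx":0,"ty":0,"tz":-24,"yaw":0},{"tx":0,"ty":0,"tz":-27,"yaw":0}]'
python3 -m crank '[{"tx":0,"ty":0,"tz":0,"yaw":0},{"tx":0,"ty":0,"tz":10,"yaw":0},{"tx":-10,"ty":0,"tz":25,"yaw":0},{"tx":-30,"ty":0,"tz":30,"yaw":0},{"tx":-40,"ty":0,"tz":30,"yaw":0}]'
python3 look.py l8 scene wrist
```

```text
time: 15.2
ee_pos: [0.5514, -0.1171, 0.0755]
eef_rot: [-2.691, 1.571, 2.114]
contact_force: [0.1, -0.5, 0.3]
width: 0.0162
time: 15.62
ee_pos: [0.5554, -0.1508, 0.1182]
eef_rot: [0.891, 1.567, -0.591]
contact_force: [0.8, 0.4, 0.6]
width: 0.0159
t 15.62 coll [-23.8 -60.4] z 0.1182 F [0.77 0.38 0.59] w 0.0159 toolz in coll deg -90.09 tilt 0.19
scene [281.5 178.6] [ 19  19 285] [-89.6  71. ]
scene [251.9 217.5] [ 20  20 318] [-25.6  -1.3]
scene [268.  276.3] [ 18  12 152] [92.1 -1.3]
wrist [201.4  13.2] [  69   33 1709] [-89.1  62.6]
wrist [317.9 129.4] [  59   61 2742] [-25.6  -0.7]
wrist [434.8 121.4] [  33   44 1123] [44.5  4.1]
wrist [188.2 287.8] [ 5 19 60] [-119.3 -111.3]
t 15.72 coll [-22.8 -59.7] z 0.1191 F [-0.13  0.2   0.06] w 0.0161 toolz in coll deg -90.05 tilt 0.36
```

View pics/l8.png

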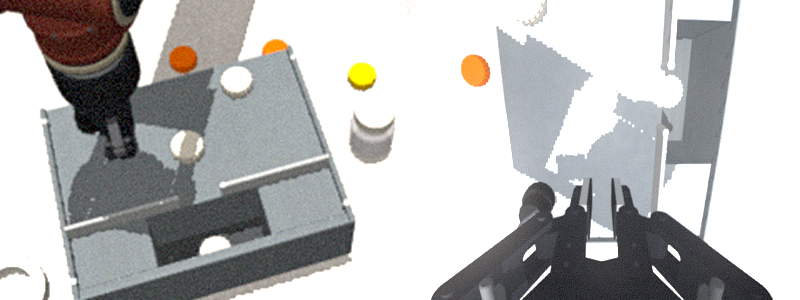

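```bash
python3 -m crank '[{"tx":-5,"ty":0,"tz":0,"yaw":-7},{"tx":-10,"ty":0,"tz":0,"yaw":-14},{"tx":-10,"ty":0,"tz":0,"yaw":-21},{"tx":-10,"ty":0,"tz":0,"yaw":-28},{"tx":-10,"ty":0,"tz":0,"yaw":-35}]'
python3 -m crank '[{"tx":0,"ty":0,"tz":0,"yaw":-7},{"tx":0,"ty":0,"tz":0,"yaw":-14},{"tx":0,"ty":0,"tz":0,"yaw":-21},{"tx":0,"ty":0,"tz":0,"yaw":-28},{"tx":0,"ty":0,"tz":0,"yaw":-35}]'
python3 -m crank '[{"tx":0,"ty":0,"tz":0,"yaw":-7},{"tx":0,"ty":0,"tz":0,"yaw":-14},{"tx":0,"ty":0,"tz":0,"yaw":-20},{"tx":0,"ty":0,"tz":0,"yaw":-20}]'
python3 w.py -63 -0.5 .075
```

```text
time: 16.13
ee_pos: [0.5539, -0.1479, 0.1249]
eef_rot: [-2.676, 1.57, 2.745]
contact_force: [0.0, -0.3, -0.7]
width: 0.0158
time: 16.55
ee_pos: [0.5538, -0.1478, 0.1247]
eef_rot: [2.975, 1.57, 2.723]
contact_force: [-0.2, 0.6, -0.6]
width: 0.0163
time: 16.88
ee_pos: [0.5539, -0.1479, 0.1248]
eef_rot: [2.655, 1.57, 2.748]
contact_force: [-0.3, -0.5, -0.4]
width: 0.0158
t 16.88 coll [-25.1 -57.4] z 0.1248 F [-0.32 -0.5  -0.42] w 0.0158 toolz in coll deg 0.13 tilt 0.06
plan tx ty tz [ 49.8  56.9 -37.7]
```

```bash
python3 -m crank '[{"tx":0,"ty":12,"tz":-8,"yaw":0},{"tx":0,"ty":26,"tz":-18,"yaw":0},{"tx":0,"ty":40,"tz":-28,"yaw":0},{"tx":0,"ty":51,"tz":-36,"yaw":0},{"tx":0,"ty":57,"tz":-38,"yaw":0}]'
python3 -m crank '[{"tx":12,"ty":0,"tz":0,"yaw":0},{"tx":25,"ty":0,"tz":0,"yaw":0},{"tx":36,"ty":0,"tz":0,"yaw":0},{"tx":45,"ty":0,"tz":0,"yaw":0},{"tx":49,"ty":0,"tz":0,"yaw":0}]'
python3 look.py l9 scene;python3 w.py 18 -0.5 .075
```

```text
time: 17.3
ee_pos: [0.5099, -0.0936, 0.1248]
eef_rot: [2.625, 1.569, 2.714]
contact_force: [-0.2, 0.1, -0.3]
width: 0.0159
time: 17.72
ee_pos: [0.5099, -0.0945, 0.0735]
eef_rot: [2.749, 1.566, 2.84]
contact_force: [0.2, -1.0, 0.7]
width: 0.0158
t 17.72 coll [-64.1  -0.3] z 0.0735 F [ 0.2  -1.05  0.69] w 0.0158 toolz in coll deg -0.01 tilt 0.25
scene [282.2 179.1] [ 19  19 263] [-88.1  72.1]
scene [178.1 191.5] [13  6 43] [-119.6 -119.7]
scene [252.  217.7] [ 19  20 310] [-25.2  -1.1]
scene [268.  276.2] [ 18  12 155] [92.  -1.2]
t 17.77 coll [-64.2  -0.2] z 0.0734 F [-0.28 -0.29 -0.43] w 0.016 toolz in coll deg -0.0 tilt 0.27
t 17.77 coll [-64.2  -0.2] z 0.0734 F [-0.28 -0.29 -0.43] w 0.016 toolz in coll deg -0.0 tilt 0.27
plan tx ty tz [-1.9 -0.3 82.2]
```

```bash
python3 -m crank '[{"tx":-1,"ty":0,"tz":5,"yaw":0},{"tx":-1,"ty":0,"tz":10,"yaw":0},{"tx":-1,"ty":0,"tz":16,"yaw":0},{"tx":-1,"ty":0,"tz":22,"yaw":0},{"tx":-1,"ty":0,"tz":28,"yaw":0}]'
python3 -m crank '[{"tx":0,"ty":0,"tz":6,"yaw":0},{"tx":0,"ty":0,"tz":12,"yaw":0},{"tx":0,"ty":0,"tz":18,"yaw":0},{"tx":0,"ty":0,"tz":23,"yaw":0},{"tx":0,"ty":0,"tz":26,"yaw":0}]'
python3 look.py l10 scene wrist;python3 w.py 18 -0.5 .075
```

```text
time: 18.18
ee_pos: [0.5404, -0.0921, 0.0782]
eef_rot: [-0.4, 1.569, -0.309]
contact_force: [0.6, -0.2, 0.4]
width: 0.0161
time: 18.6
ee_pos: [0.5657, -0.0896, 0.0775]
eef_rot: [-0.185, 1.571, -0.093]
contact_force: [-0.4, -1.2, 1.1]
width: 0.0159
t 18.6 coll [-8.  -0.5] z 0.0775 F [-0.42 -1.21  1.11] w 0.0159 toolz in coll deg 0.05 tilt 0.01
scene [281.7 177.9] [ 18  18 249] [-91.   71.9]
scene [234.9 184.9] [28  7 94] [-102.2  -15.6]
scene [204.1 185. ] [21  7 66] [-119.3  -70.8]
scene [178.  191.5] [13  6 42] [-119.7 -119.9]
scene [257.7 238.2] [ 20  20 325] [17.7 -1.1]
scene [267.9 276.3] [ 18  10 126] [92.1 -1.5]
wrist [483.8  90.9] [  87   84 5551] [-90.1  71.7]
wrist [322.3 297.4] [  46   65 2231] [18.2 -1. ]
t 18.7 coll [-8.3 -0.4] z 0.0775 F [ 0.73 -0.88  0.55] w 0.0162 toolz in coll deg 0.05 tilt 0.0
t 18.7 coll [-8.3 -0.4] z 0.0775 F [ 0.73 -0.88  0.55] w 0.0162 toolz in coll deg 0.05 tilt 0.0
plan tx ty tz [ 2.5 -0.1 26.3]
```

View pics/l10.png

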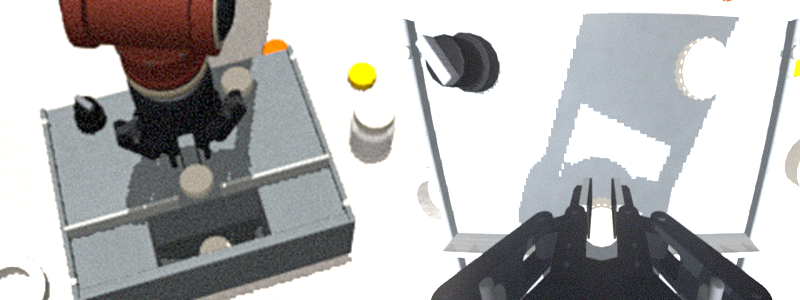

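Cap C is centred in the gate at about (197,180). I'll push it through.

```bash
python3 -m crank '[{"tx":1,"ty":0,"tz":5,"yaw":0},{"tx":2,"ty":0,"tz":10,"yaw":0},{"tx":2,"ty":0,"tz":15,"yaw":0},{"tx":2,"ty":0,"tz":20,"yaw":0},{"tx":2,"ty":0,"tz":24,"yaw":0}]'
python3 -m crank '[{"tx":0,"ty":0,"tz":2,"yaw":0},{"tx":0,"ty":0,"tz":3,"yaw":0},{"tx":0,"ty":0,"tz":3,"yaw":0},{"tx":0,"ty":0,"tz":3,"yaw":0}]'
python3 look.py l11 scene
```

```text
time: 19.12
ee_pos: [0.5895, -0.0875, 0.0755]
eef_rot: [-0.107, 1.571, -0.016]
contact_force: [0.0, 0.4, -0.2]
width: 0.0161
time: 19.45
ee_pos: [0.5918, -0.0872, 0.0754]
eef_rot: [2.833, 1.571, 2.924]
contact_force: [0.2, -0.7, -0.2]
width: 0.0158
t 19.45 coll [18.2 -0.4] z 0.0754 F [ 0.2  -0.71 -0.24] w 0.0158 toolz in coll deg 0.04 tilt 0.01
scene [282.4 179.2] [ 18  19 254] [-87.8  72.3]
scene [204.9 184.7] [23  8 71] [-119.4  -69.2]
scene [178.  191.6] [13  6 44] [-119.5 -119.9]
scene [242.  200.9] [ 31   8 107] [-64.4 -10.6]
scene [266.6 271.9] [ 21  19 308] [83.6 -1.7]
t 19.5 coll [18.1 -0.4] z 0.0755 F [ 1.   -0.21 -0.28] w 0.0161 toolz in coll deg 0.04 tilt 0.01
```

View pics/l11.png

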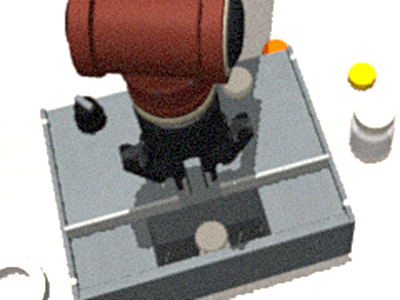

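Cap C has dropped too. B, at about (-88.5, 72.5), is next.

```bash
python3 -m crank '[{"tx":0,"ty":0,"tz":-15,"yaw":0},{"tx":-15,"ty":0,"tz":-30,"yaw":0},{"tx":-35,"ty":5,"tz":-45,"yaw":7},{"tx":-50,"ty":15,"tz":-60,"yaw":14},{"tx":-55,"ty":30,"tz":-75,"yaw":21}]'
python3 -m crank '[{"tx":0,"ty":0,"tz":0,"yaw":7},{"tx":0,"ty":0,"tz":0,"yaw":14},{"tx":0,"ty":0,"tz":0,"yaw":21},{"tx":0,"ty":0,"tz":0,"yaw":28},{"tx":0,"ty":0,"tz":0,"yaw":35}]'
python3 -m crank '[{"tx":0,"ty":0,"tz":0,"yaw":7},{"tx":0,"ty":0,"tz":0,"yaw":14},{"tx":0,"ty":0,"tz":0,"yaw":21},{"tx":0,"ty":0,"tz":0,"yaw":28},{"tx":0,"ty":0,"tz":0,"yaw":34}]'
python3 w.py -89 108 .13
```

```text
time: 19.92
ee_pos: [0.5153, -0.0651, 0.1335]
eef_rot: [-0.055, 1.566, -0.337]
contact_force: [0.3, -0.3, 0.0]
width: 0.0159
time: 20.33
ee_pos: [0.5142, -0.0641, 0.1306]
eef_rot: [0.538, 1.571, -0.354]
contact_force: [-0.6, -0.3, -0.6]
width: 0.016
time: 20.75
ee_pos: [0.5142, -0.0642, 0.1305]
eef_rot: [-1.841, 1.571, 2.957]
contact_force: [-0.6, 0.1, -0.7]
width: 0.0165
t 20.75 coll [-57.   29.5] z 0.1305 F [-0.55  0.08 -0.68] w 0.0165 toolz in coll deg -90.3 tilt 0.0
plan tx ty tz [  0.5 -32.4 -78.3]
```

```bash
python3 -m crank '[{"tx":0,"ty":-6,"tz":-15,"yaw":0},{"tx":0,"ty":-14,"tz":-34,"yaw":0},{"tx":0,"ty":-22,"tz":-54,"yaw":0},{"tx":0,"ty":-29,"tz":-70,"yaw":0},{"tx":0,"ty":-32,"tz":-78,"yaw":0}]'
python3 -m crank '[{"tx":10,"ty":0,"tz":0,"yaw":0},{"tx":20,"ty":0,"tz":0,"yaw":0},{"tx":30,"ty":0,"tz":0,"yaw":0},{"tx":36,"ty":0,"tz":0,"yaw":0},{"tx":36,"ty":0,"tz":0,"yaw":0}]'
python3 look.py l12 scene wrist; python3 w.py -89 108 .075
```

```text
time: 21.17
ee_pos: [0.4739, 0.0125, 0.1302]
eef_rot: [-2.438, 1.57, 2.369]
contact_force: [-0.4, 0.2, -0.9]
width: 0.0161
time: 21.58
ee_pos: [0.4739, 0.0102, 0.0917]
eef_rot: [-1.773, 1.566, 3.03]
contact_force: [0.3, -0.3, -0.1]
width: 0.0158
t 21.58 coll [-90.4 107.3] z 0.0917 F [ 0.26 -0.27 -0.12] w 0.0158 toolz in coll deg -90.0 tilt 0.27
scene [281.6 178.9] [ 18  19 276] [-89.  71.]
scene [202.9 185.2] [19  7 59] [-119.4  -73. ]
scene [178.  191.5] [13  6 42] [-119.7 -119.9]
scene [266.6 271.7] [ 21  19 313] [83.3 -1.6]
wrist [322.6 294.7] [  39   59 1922] [-90.3  70.7]
t 21.68 coll [-89.1 107.1] z 0.0937 F [-0.58  0.4   0.65] w 0.0164 toolz in coll deg -90.01 tilt 0.09
t 21.68 coll [-89.1 107.1] z 0.0937 F [-0.58  0.4   0.65] w 0.0164 toolz in coll deg -90.01 tilt 0.09
plan tx ty tz [18.7  0.1 -0.9]
```

View pics/l12.png

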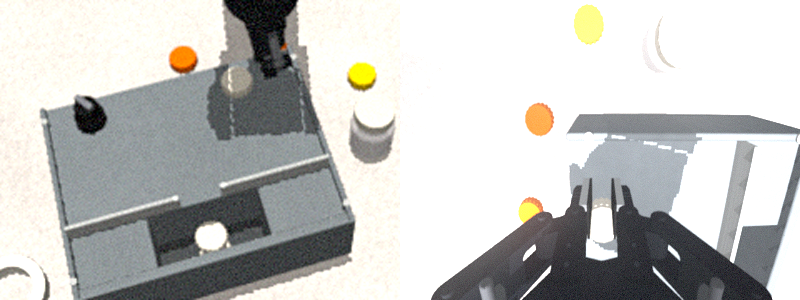

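```bash
python3 -m crank '[{"tx":5,"ty":0,"tz":0,"yaw":0},{"tx":10,"ty":0,"tz":0,"yaw":0},{"tx":15,"ty":0,"tz":0,"yaw":0},{"tx":17,"ty":0,"tz":0,"yaw":0},{"tx":18,"ty":0,"tz":0,"yaw":0}]'
python3 -m crank '[{"tx":0,"ty":0,"tz":4,"yaw":0},{"tx":0,"ty":0,"tz":8,"yaw":0},{"tx":0,"ty":0,"tz":14,"yaw":0},{"tx":0,"ty":0,"tz":20,"yaw":0},{"tx":0,"ty":0,"tz":26,"yaw":0}]'
python3 -m crank '[{"tx":0,"ty":0,"tz":6,"yaw":0},{"tx":0,"ty":0,"tz":12,"yaw":0},{"tx":0,"ty":0,"tz":18,"yaw":0},{"tx":0,"ty":0,"tz":22,"yaw":0},{"tx":0,"ty":0,"tz":25,"yaw":0}]'
python3 look.py l13 scene wrist; python3 w.py -89 25.5 .075
```

```text
time: 22.1
ee_pos: [0.475, 0.0106, 0.0758]
eef_rot: [-1.805, 1.57, 2.998]
contact_force: [-0.7, -0.3, 1.2]
width: 0.0158
time: 22.52
ee_pos: [0.4781, -0.0161, 0.0768]
eef_rot: [1.138, 1.57, -0.342]
contact_force: [-0.6, 0.5, 0.3]
width: 0.016
time: 22.93
ee_pos: [0.4802, -0.0408, 0.0765]
eef_rot: [1.22, 1.571, -0.26]
contact_force: [0.0, 0.5, 0.6]
width: 0.0163
t 22.93 coll [-88.8  55.9] z 0.0765 F [0.05 0.52 0.62] w 0.0163 toolz in coll deg -89.99 tilt 0.0
scene [259.7 184.5] [ 18  18 271] [-89.1  28.9]
scene [208.8 183.7] [31 10 95] [-119.4  -61.8]
scene [178.  191.5] [13  6 42] [-119.7 -119.9]
scene [266.5 271.7] [ 21  19 312] [83.3 -1.7]
wrist [322.2 298.7] [  48   66 2258] [-89.6  28.1]
t 23.03 coll [-88.8  56. ] z 0.0765 F [-0.54  0.27  0.33] w 0.016 toolz in coll deg -90.0 tilt 0.0
t 23.03 coll [-88.8  56. ] z 0.0765 F [-0.54  0.27  0.33] w 0.016 toolz in coll deg -90.0 tilt 0.0
plan tx ty tz [ 1.5 -0.2 30.5]
```

View pics/l13.png

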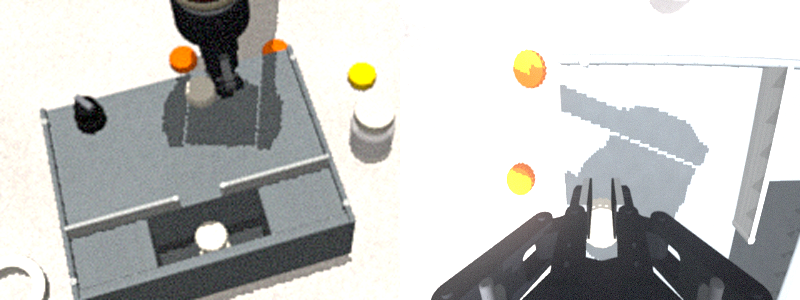

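```bash
python3 -m crank '[{"tx":0,"ty":0,"tz":6,"yaw":0},{"tx":0,"ty":0,"tz":12,"yaw":0},{"tx":0,"ty":0,"tz":18,"yaw":0},{"tx":0,"ty":0,"tz":24,"yaw":0},{"tx":0,"ty":0,"tz":29,"yaw":0}]'
python3 -m crank '[{"tx":0,"ty":0,"tz":0,"yaw":0},{"tx":0,"ty":0,"tz":-10,"yaw":0},{"tx":-10,"ty":0,"tz":-25,"yaw":0},{"tx":-30,"ty":0,"tz":-30,"yaw":0},{"tx":-50,"ty":0,"tz":-30,"yaw":0}]'
python3 look.py l14 scene
python3 -m crank '[{"tx":0,"ty":0,"tz":0,"yaw":-7},{"tx":0,"ty":0,"tz":0,"yaw":-14},{"tx":0,"ty":0,"tz":0,"yaw":-21},{"tx":0,"ty":0,"tz":0,"yaw":-28},{"tx":0,"ty":0,"tz":0,"yaw":-35}]'
python3 -m crank '[{"tx":0,"ty":0,"tz":0,"yaw":-7},{"tx":0,"ty":0,"tz":0,"yaw":-14},{"tx":0,"ty":0,"tz":0,"yaw":-21},{"tx":0,"ty":0,"tz":0,"yaw":-28},{"tx":0,"ty":0,"tz":0,"yaw":-35}]'
python3 -m crank '[{"tx":0,"ty":0,"tz":0,"yaw":-7},{"tx":0,"ty":0,"tz":0,"yaw":-14},{"tx":0,"ty":0,"tz":0,"yaw":-20},{"tx":0,"ty":0,"tz":0,"yaw":-20}]'
python3 w.py -126 -0.5 .075
```

```text
time: 23.45
ee_pos: [0.4829, -0.0698, 0.0765]
eef_rot: [0.235, 1.571, -1.245]
contact_force: [1.2, -0.3, -0.6]
width: 0.0156
time: 23.87
ee_pos: [0.4787, -0.0372, 0.1258]
eef_rot: [-2.118, 1.567, 2.688]
contact_force: [1.0, -0.2, 0.4]
width: 0.0161
t 23.87 coll [-89.9  59.6] z 0.1258 F [ 0.99 -0.23  0.39] w 0.0161 toolz in coll deg -89.87 tilt 0.19
scene [204.9 184.7] [23  8 71] [-119.4  -69.3]
scene [244.1 188.5] [ 19  18 285] [-89.3  -1. ]
scene [177.9 191.5] [13  6 41] [-119.8 -120.1]
scene [266.5 271.8] [ 21  19 313] [83.5 -1.7]
t 23.92 coll [-86.7  58.2] z 0.1314 F [2.42 0.08 3.13] w 0.0164 toolz in coll deg -89.87 tilt 0.34
time: 24.33
ee_pos: [0.4799, -0.0384, 0.1263]
eef_rot: [2.382, 1.57, 1.52]
contact_force: [-0.7, -0.3, 0.6]
width: 0.0161
time: 24.75
ee_pos: [0.4799, -0.0385, 0.1263]
eef_rot: [1.898, 1.57, 1.646]
contact_force: [-0.1, -0.5, 0.4]
width: 0.016
time: 25.08
ee_pos: [0.4799, -0.0385, 0.1263]
eef_rot: [1.64, 1.571, 1.734]
contact_force: [-0.1, 0.1, -0.2]
width: 0.0161
t 25.08 coll [-88.8  58.2] z 0.1263 F [-0.12  0.13 -0.18] w 0.0161 toolz in coll deg 0.16 tilt 0.02
plan tx ty tz [ 51.3 -58.6 -37.3]
```

View pics/l14.png

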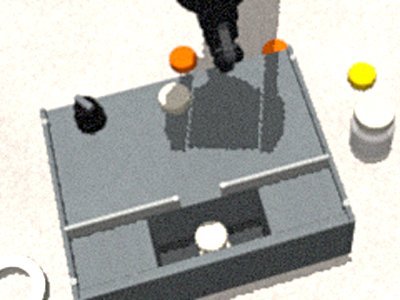

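Cap B is at about (-89,-1), the centre line, at (174,98) in the view. Now I'll get behind it.

```bash
python3 -m crank '[{"tx":0,"ty":-12,"tz":-8,"yaw":0},{"tx":0,"ty":-26,"tz":-18,"yaw":0},{"tx":0,"ty":-40,"tz":-28,"yaw":0},{"tx":0,"ty":-52,"tz":-35,"yaw":0},{"tx":0,"ty":-59,"tz":-38,"yaw":0}]'
python3 -m crank '[{"tx":12,"ty":0,"tz":0,"yaw":0},{"tx":25,"ty":0,"tz":0,"yaw":0},{"tx":36,"ty":0,"tz":0,"yaw":0},{"tx":45,"ty":0,"tz":0,"yaw":0},{"tx":50,"ty":0,"tz":0,"yaw":0}]'
python3 look.py l15 scene wrist; python3 w.py 18 -0.5 .0755
```

```text
time: 25.5
ee_pos: [0.447, -0.1019, 0.1263]
eef_rot: [-2.245, 1.571, -2.157]
contact_force: [-0.4, 1.0, -0.2]
width: 0.0161
time: 25.92
ee_pos: [0.4466, -0.1005, 0.0743]
eef_rot: [2.599, 1.568, 2.69]
contact_force: [-0.0, -0.2, -0.2]
width: 0.0158
t 25.92 coll [-127.6   -0.4] z 0.0743 F [-0.04 -0.17 -0.16] w 0.0158 toolz in coll deg 0.05 tilt 0.18
scene [210.2 183.4] [ 33  10 105] [-119.1  -59.1]
scene [244.3 188.6] [ 19  18 283] [-89.1  -0.7]
scene [177.9 191.6] [13  6 43] [-119.6 -120.1]
scene [266.5 271.8] [ 21  19 318] [83.5 -1.8]
wrist [322.2 319.5] [  51   60 2417] [-90.2  -1. ]
t 26.02 coll [-127.5   -0.7] z 0.0749 F [-0.34 -0.36  1.07] w 0.0158 toolz in coll deg 0.05 tilt 0.17
t 26.02 coll [-127.5   -0.7] z 0.0749 F [-0.34 -0.36  1.07] w 0.0158 toolz in coll deg 0.05 tilt 0.17
plan tx ty tz [ -1.    0.  145.5]
```

View pics/l15.png

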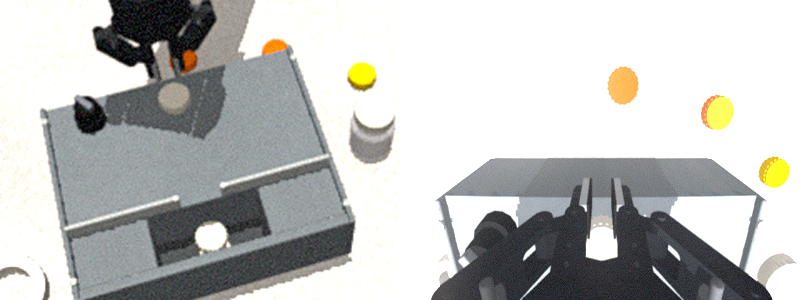

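```bash
python3 -m crank '[{"tx":-1,"ty":0,"tz":5,"yaw":0},{"tx":-1,"ty":0,"tz":10,"yaw":0},{"tx":-1,"ty":0,"tz":16,"yaw":0},{"tx":-1,"ty":0,"tz":22,"yaw":0},{"tx":-1,"ty":0,"tz":28,"yaw":0}]'
python3 -m crank '[{"tx":0,"ty":0,"tz":6,"yaw":0},{"tx":0,"ty":0,"tz":12,"yaw":0},{"tx":0,"ty":0,"tz":18,"yaw":0},{"tx":0,"ty":0,"tz":24,"yaw":0},{"tx":0,"ty":0,"tz":30,"yaw":0}]'
python3 look.py l16 scene
python3 -m crank '[{"tx":0,"ty":0,"tz":6,"yaw":0},{"tx":0,"ty":0,"tz":12,"yaw":0},{"tx":0,"ty":0,"tz":18,"yaw":0},{"tx":0,"ty":0,"tz":24,"yaw":0},{"tx":0,"ty":0,"tz":30,"yaw":0}]'
python3 -m crank '[{"tx":0,"ty":0,"tz":6,"yaw":0},{"tx":0,"ty":0,"tz":12,"yaw":0},{"tx":0,"ty":0,"tz":18,"yaw":0},{"tx":0,"ty":0,"tz":24,"yaw":0},{"tx":0,"ty":0,"tz":28,"yaw":0}]'
python3 look.py l17 scene wrist;  python3 w.py 18 -0.5 .0755
```

```text
time: 26.43
ee_pos: [0.4766, -0.099, 0.0781]
eef_rot: [-0.45, 1.57, -0.358]
contact_force: [-0.6, -0.5, 1.0]
width: 0.0157
time: 26.85
ee_pos: [0.5059, -0.0961, 0.0774]
eef_rot: [2.723, 1.571, 2.815]
contact_force: [0.3, 0.3, -0.6]
width: 0.0161
t 26.85 coll [-68.1  -1.5] z 0.0774 F [ 0.28  0.26 -0.6 ] w 0.0161 toolz in coll deg 0.04 tilt 0.01
scene [178.  191.5] [13  6 42] [-119.7 -119.9]
scene [249.2 209.5] [ 19  20 302] [-43.   -2.2]
scene [266.6 271.8] [ 21  19 320] [83.6 -1.6]
t 26.9 coll [-67.2  -1.6] z 0.0777 F [-0.48  0.69  0.34] w 0.016 toolz in coll deg 0.04 tilt 0.06
time: 27.32
ee_pos: [0.5358, -0.0933, 0.0775]
eef_rot: [0.2, 1.571, 0.291]
contact_force: [-0.4, -0.6, 0.3]
width: 0.0159
time: 27.73
ee_pos: [0.5639, -0.0908, 0.0776]
eef_rot: [-0.268, 1.571, -0.176]
contact_force: [-0.2, 0.9, -0.1]
width: 0.0161
t 27.73 coll [-9.9 -1.5] z 0.0776 F [-0.19  0.87 -0.07] w 0.0161 toolz in coll deg 0.05 tilt 0.02
scene [232.9 184.2] [23  6 75] [-104.7  -19. ]
scene [203.4 185.1] [20  7 63] [-119.3  -72. ]
scene [178.  191.6] [13  6 44] [-119.5 -119.9]
scene [256.8 237.4] [ 20  20 329] [15.7 -2.2]
scene [266.6 271.9] [ 21  19 313] [83.7 -1.6]
wrist [322.2 297.5] [  44   66 2208] [16.6 -2.1]
t 27.83 coll [-10.1  -1.5] z 0.0776 F [-0.25  0.49  0.44] w 0.0159 toolz in coll deg 0.05 tilt 0.02
t 27.83 coll [-10.1  -1.5] z 0.0776 F [-0.25  0.49  0.44] w 0.0159 toolz in coll deg 0.05 tilt 0.02
plan tx ty tz [ 2.1  1.  28.1]
```

View pics/l17.png

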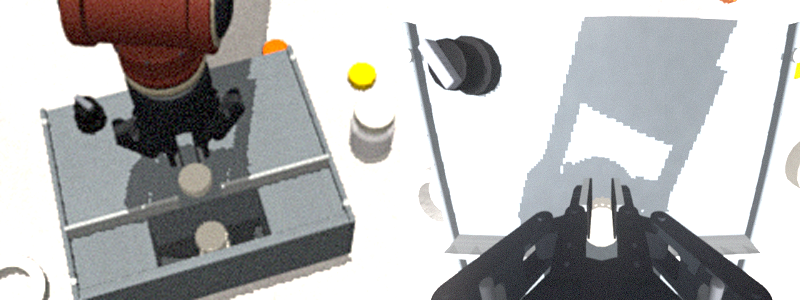

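```bash
python3 -m crank '[{"tx":1,"ty":0.5,"tz":4,"yaw":0},{"tx":2,"ty":1,"tz":9,"yaw":0},{"tx":2,"ty":1,"tz":14,"yaw":0},{"tx":2,"ty":1,"tz":19,"yaw":0},{"tx":2,"ty":1,"tz":24,"yaw":0}]'
python3 -m crank '[{"tx":0,"ty":0,"tz":3,"yaw":0},{"tx":0,"ty":0,"tz":5,"yaw":0},{"tx":0,"ty":0,"tz":5,"yaw":0},{"tx":0,"ty":0,"tz":5,"yaw":0}]'
python3 look.py l18 scene
```

```text
time: 28.25
ee_pos: [0.5874, -0.0876, 0.0755]
eef_rot: [-0.517, 1.571, -0.425]
contact_force: [0.6, -0.2, -0.4]
width: 0.0159
time: 28.58
ee_pos: [0.5919, -0.0872, 0.0755]
eef_rot: [2.762, 1.571, 2.853]
contact_force: [0.2, -0.6, 0.1]
width: 0.0163
t 28.58 coll [18.3 -0.4] z 0.0755 F [ 0.15 -0.58  0.06] w 0.0163 toolz in coll deg 0.04 tilt 0.01
scene [204.9 184.7] [23  8 71] [-119.4  -69.2]
scene [178.1 191.5] [13  6 43] [-119.6 -119.7]
scene [244.2 200.8] [ 32  10 114] [-63.6  -6.7]
scene [266.9 272.2] [ 22  19 312] [84.4 -1.3]
t 28.63 coll [18.2 -0.4] z 0.0754 F [-0.61  0.2  -0.89] w 0.0161 toolz in coll deg 0.04 tilt 0.01
```

View pics/l18.png

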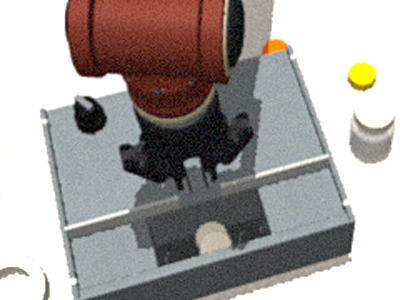

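All three caps appear to be in the slot. I'll retreat and check.

```bash
python3 -m crank '[{"tx":0,"ty":0,"tz":-15,"yaw":0},{"tx":-15,"ty":0,"tz":-30,"yaw":0},{"tx":-40,"ty":0,"tz":-40,"yaw":0},{"tx":-75,"ty":0,"tz":-55,"yaw":0},{"tx":-110,"ty":0,"tz":-75,"yaw":0}]'
python3 -m crank '[{"tx":0,"ty":30,"tz":-10,"yaw":0},{"tx":0,"ty":65,"tz":-20,"yaw":0},{"tx":0,"ty":100,"tz":-30,"yaw":0},{"tx":0,"ty":135,"tz":-40,"yaw":0},{"tx":0,"ty":170,"tz":-40,"yaw":0}]'
python3 -m crank '[{"tx":0,"ty":30,"tz":0,"yaw":0},{"tx":0,"ty":60,"tz":0,"yaw":0},{"tx":0,"ty":80,"tz":0,"yaw":0},{"tx":0,"ty":90,"tz":0,"yaw":0},{"tx":0,"ty":90,"tz":0,"yaw":0}]'
python3 look.py l19 scene top
python3 - <<'E'
from h import *
d=pickle.load(open('sceneL.pkl','rb'));im=d['img']
cv2.imwrite('pics/a9.png',cv2.convertScaleAbs(cv2.resize(im[225:300,215:325],None,fx=7,fy=7,interpolation=2),alpha=2.5))
for u,v in((266,268),(268,276),(260,272)):
    c,r=ray(d,(u,v));P=c+r*d['depth'][v,u];print((u,v),w2c(P).round(1),P[2].round(4))
d=pickle.load(open('topL.pkl','rb'))
z=d['depth'];import itertools
for x,y in itertools.product(range(50,100,12),range(-30,31,15)):
    u,v=proj(d,np.append(c2w(x,y),.05)).round().astype(int);c,r=ray(d,(u,v));P=c+r*z[v,u];print(w2c(P).round(0),P[2].round(3),end=' ')
E
```

```text
time: 29.05
ee_pos: [0.5159, -0.0938, 0.1855]
eef_rot: [2.707, 1.568, 2.799]
contact_force: [-0.3, -0.0, 0.2]
width: 0.0162
time: 29.47
ee_pos: [0.4601, 0.0727, 0.1856]
eef_rot: [-0.335, 1.57, -0.245]
contact_force: [1.5, 0.8, 0.2]
width: 0.0164
time: 29.88
ee_pos: [0.4532, 0.1625, 0.1855]
eef_rot: [1.94, 1.571, 2.034]
contact_force: [-0.1, -0.3, -0.7]
width: 0.0159
t 29.88 coll [-97.2 260.9] z 0.1855 F [-0.05 -0.27 -0.67] w 0.0159 toolz in coll deg 0.2 tilt 0.01
scene [225.  179.6] [15  6 45] [-119.2  -31. ]
scene [201.4 185.6] [14  6 43] [-119.5  -75.8]
scene [266.6 272. ] [ 21  19 310] [83.9 -1.7]
top [373.9 160.4] [ 17  21 267] [65.1 13.6]
t 29.98 coll [-97. 259.] z 0.1854 F [ 0.26 -0.33 -0.4 ] w 0.0161 toolz in coll deg 0.05 tilt 0.04
(266, 268) [52.  -0.5] 0.0343
(268, 276) [68.3 -0.9] 0.0346
(260, 272) [ 56.6 -12.9] 0.0349
[ 59. -40.] 0.005 [ 57. -24.] 0.01 [51. -3.] 0.036 [53. 11.] 0.032 [38. 37.] 0.107 [ 71. -39.] 0.003 [ 72. -23.] 0.006 [65. -3.] 0.032 [66. 13.] 0.036 [70. 25.] 0.008 [ 84. -41.] 0.004 [ 82. -24.] 0.007 [-129.  164.] 1.017 [79.  9.] 0.019 [84. 23.] 0.005 [ 97. -39.] 0.005 [ 96. -23.] 0.005 [86.  1.] 0.053 [86. 15.] 0.047 [97. 24.] 0.004 [100. -31.] 0.038 [100. -17.] 0.045 [96. -0.] 0.055 [98. 15.] 0.053 [99. 28.] 0.043
```

View pics/l19.png

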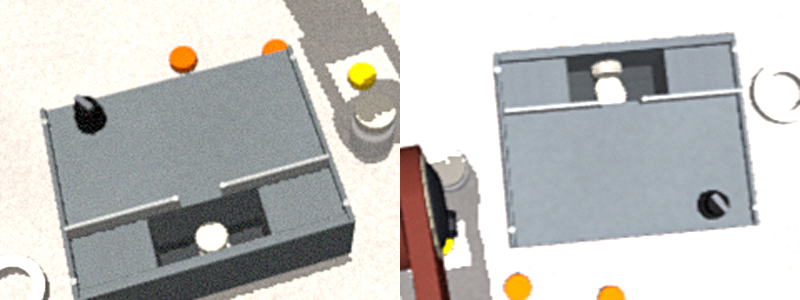

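View pics/a9.png

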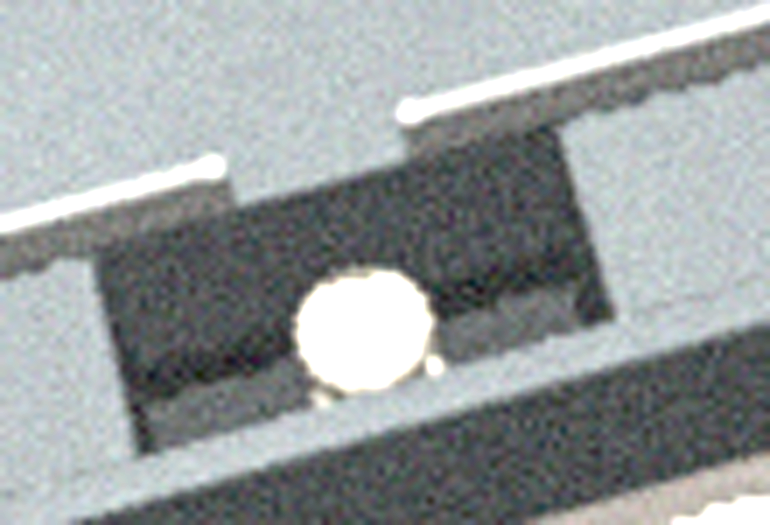

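The deck is clear. In the slot, one cap leans against the end wall with its top at z≈0.055. The flat cap has its top at z≈0.034, which is two cap heights above the slot floor. All are well below the deck at 0.085. The knob, jar and roll are where they started, so I'm handing in.

```bash
python3 -c "
from cell import arm;print(arm.close_job())"
```

```text
the job is handed in; nothing more can be done
None
```

All three caps are down in the slot, and the job was handed in at about 30 s of the 72 s allowed. I pushed each one sideways onto the gate's centre line, then straight through. The fingertips were held about 16 mm apart and never closed on a cap. I saw each cap drop before starting on the next.

**Last checks:**
- **Deck and slot:** the deck is empty. Two caps appear to lie stacked flat in the slot (top at 34 mm). The third leans against the end wall (top at about 55 mm), well below the 85 mm deck.
- **Forces:** the readings at the end of each move stayed within about 4 N.
- **Bystanders:** the knob's image position matched the start when I compared it. The jar and roll look unmoved, though the arm partly hid the jar in the last top view.

**What disagreed:**
- **Fingertip height:** both the scene and wrist cameras put the fingertips about 14 mm above the reported TCP. The spec says 22 mm ahead of it, which would be below with the tool pointing down. I trusted the cameras and lowered the arm in small steps while watching the force. It reached pushing height without touching the deck.
- **Position:** the scene and top cameras differed by 1–3 mm, which the gate clearance absorbed.

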